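Put the bumped potting bench back in order

ROBOT

A 6-joint arm with a two-finger parallel gripper is mounted at the origin on the work surface. World frame = base frame: x ahead of the robot, y to its left, z up, the work surface at z = 0. Lengths are in mm, angles in degrees, forces in N, time in s.
With the tool pointing down it reaches from about 300 to 850 mm from the base axis. Payload 4.2 kg.
Tool frame: the origin (TCP) lies midway between the tips of the shut fingers; the grasp point (between the pads) lies 19 mm behind it; z points along the fingers, y is the line along which they close (so a half turn about z gives the same grasp; the last joint's range is limited). The gripper opens to 91 mm and grips with 3 to 60 N. Pads are 32 mm wide; open, the fingers measure 118 mm over their backs; the gripper's body (76 mm by 178 mm) begins 60 mm behind the grasp point.
Start: joints at [-71.161, 18.312, 89.639, -0, 72.044, -1.146], TCP at [196.522, -540.391, 213.976] pointing down, gripper open.
Joint ranges: [-177.97, 177.97], [-48.28, 115.42], [12.27, 149.76], [-77.06, 257.06], [2.81, 150.46], [-146.56, 146.56]. Speed limits (degrees/s): [147.25, 147.25, 180, 180, 180, 180].

INTERFACE

Orientations are given as [roll, pitch, yaw] about the fixed x, y, z axes, in that order (R = Rz(yaw) Ry(pitch) Rx(roll)).
In Python, from workcell import state, grab_frame, camera_model, workorder gives the robot as it stands.
- The arm moves only by the tool carry_out, never from a script. Its argument "commands" is a list of rows, each a list of 7 numbers: the turn, a rotation vector about the tool's x, y, z in degrees, then the shift along the tool's x, y, z in mm, then the opening, from -1 (shut) to 1 (fully open). In form: [[ax, ay, az, dx, dy, dz, hand], ...]. A call has 1 to 20 rows; each row is the pose to reach, as a shift and turn from the pose commanded when the call began, along the tool's axes at that moment; what a row does not reach only later rows make up. A row lasts 1/10 s, in which the tool goes at most 50 mm and 8.59 degrees, less where a joint would pass 70% of its speed; a pose out of reach is approached as far as the arm can. A call with a gripper value outside its range is refused whole. The fingers move at their own pace and stop on an object; "force" is the grip in N (left out, the last holds). Time passes only in rows, so rows that repeat a pose let the fingers close. It gives the time, the measured TCP pose, the force, the opening and the grip force at its end, in the units of the state.
- state(): the state, without advancing time (a new reading comes with each control period).
- grab_frame(name): name is "side" or "top"; returns the picture (384x512x3 uint8, red, green, blue); there is no depth.
- camera_model(name): a dict with "fx", "fy", "cx", "cy" (pixels), "origin" and "rotation" of the camera in the world. Camera axes: x right, y up, looking along -z (the intrinsics and any distortion apply to the point x, -y, -z); pixel columns grow to the right and rows downward; lengths in mm; the calibration is good to about 2 mm. A picture is of the moment at which its call begins. camera_model takes no time and is no camera call.
- workorder.job_done(): hands the job in; it is judged then, once.
The state is a dict: "time_s": time; "qpos": joint angles; "qvel": joint speeds; "effort": joint torques, N m; "ee_pos": TCP position; "ee_rot": TCP orientation; "force": force on the tool from outside, world axes, zero at the start; "torque": the same for the moment, N m; "gripper_width": finger opening in mm; "gripper_force": force on a finger pad.
Only numpy, scipy, OpenCV 4.12 (cv2) and the standard library are available. Lean on these libraries where they do the work, as an engineer would, in place of code of your own. Each camera call takes 0.05 s, during which the arm holds its last target. There are 200 camera calls.

TASK

The succulent bench got bumped. Stand every toppled plant pot upright, plants up, on the floor of the black tray where the terracotta-potted one still stands, and nest the three empty blue pots in size order - smallest inside the middle one, middle one inside the largest, each standing upright on the floor of the next, with the largest upright on the bench. Do not knock over the standing terracotta plant.

Things in the scene. Friction and masses are not known exactly. Their poses are not given: they have to be found in the camera images.
- tray: black shallow plant tray fixed on the bench, 130 mm (x) by 460 mm (y), with a 20 mm high rim 4 mm thick; its floor is 4 mm thick. Origin: centre of its underside; z up. The terracotta plant stands near its -y end; the rest of it is free.
- standing: terracotta-coloured square plant pot of the same size as the others (46 x 46 x 52 mm, 66 mm with its blue-green plants), standing upright in the tray near the tray's -y end. Origin: centre of its underside; z up. About 250 g. Not to be knocked over.
- pot_yellow: square yellow plant pot, 46 x 46 mm, straight sides, 52 mm tall, fat lime-green plants 14 mm above its rim (66 mm in all); 90 to 180 g. Starts lying on a side on the bench, plants pointing roughly away from the robot; absent (None) in some starts. Origin: centre of its underside (23 mm above the bench as it lies); z from underside to plants; x, y square to the sides.
- pot_violet: square violet plant pot, 46 x 46 mm, straight sides, 52 mm tall, fat green plants 14 mm above its rim (66 mm in all); 90 to 180 g. Starts lying on a side on the bench, plants pointing roughly away from the robot; absent (None) in some starts. Origin: centre of its underside (23 mm above the bench as it lies); z from underside to plants; x, y square to the sides.
- pot_pink: square pink plant pot, 46 x 46 mm, straight sides, 52 mm tall, fat grey-green plants 14 mm above its rim (66 mm in all); 90 to 180 g. Starts lying on a side on the bench, plants pointing roughly away from the robot; absent (None) in some starts. Origin: centre of its underside (23 mm above the bench as it lies); z from underside to plants; x, y square to the sides.
- pot_white: square white plant pot, 46 x 46 mm, straight sides, 52 mm tall, fat reddish plants 14 mm above its rim (66 mm in all); 90 to 180 g. Starts lying on a side on the bench, plants pointing roughly away from the robot; absent (None) in some starts. Origin: centre of its underside (23 mm above the bench as it lies); z from underside to plants; x, y square to the sides.
- tub_large: the largest empty open-topped square pot, mid blue, 120 x 120 mm outside and 58 mm tall, walls and floor 3 mm thick. Starts standing upright on the bench. Origin: centre of its underside; z up towards the mouth; x and y square to its sides. It may stay where it is.
- tub_medium: the middle-sized empty open-topped square pot, light blue, 64 x 64 mm outside and 66 mm tall, walls and floor 3 mm thick. Starts standing upright on the bench. Origin: centre of its underside; z up towards the mouth; x and y square to its sides.
- tub_small: the smallest empty open-topped square pot, very pale blue, 38 x 38 mm outside and 84 mm tall, walls and floor 3 mm thick. Starts standing upright on the bench. Origin: centre of its underside; z up towards the mouth; x and y square to its sides.
There are look-alikes about, which are no part of the job. Several things have the shape of the pot_violet; the one meant has the colours described above. Leave any red look-alike of the tub_small alone.

How it is judged:
By the outcome, as a careful person would: the job done as asked, in the order asked, and still so for the second after the job is handed in, with the robot touching nothing.
Of pot_yellow, pot_violet, pot_pink, pot_white only 3 to 4 are there at a start; the rules pass over those that are not, and their reading is None.
At some moment in a run one of pot_yellow, pot_violet, pot_pink, pot_white, tub_medium, tub_small may be knocked a few centimetres aside while the robot is not near it.
Once in a run the grip may slacken for a moment while it holds something.
It also fails if it takes over 210 s, if anything falls off the work surface, if the arm or the gripper's body presses on something with over 40 N, if the wrist force passes 120 N, or if a joint passes its speed limit or range.

## Working session

There is one attempt and no reset: what is moved stays moved. The work goes in short steps, Python scripts to look and compute and a tool call to move; the robot and the scene stay as the last step left them, time stands still between calls to the robot, and variables do not carry over. Pictures are saved under pics/ and viewed, at most 14 in all, crops included, and the job is handed in when it is done.

Besides the shell and the picture viewer there is one more tool, called by a JSON object that holds its "name" and its "arguments". carry_out: Moves the arm, as the interface text tells. Its arguments: {"type":"object","properties":{"commands":{"type":"array"},"force":{"type":"number"}},"required":["commands"]}

```bash
mkdir -p pics; ls; python3 - <<'E'
from workcell import state, grab_frame, camera_model
import cv2
for n in("top","side"):
    f=grab_frame(n); cv2.imwrite(f"pics/{n}0.png",cv2.resize(f[:,:,::-1],(800,600),interpolation=cv2.INTER_CUBIC))
    print(n,camera_model(n))
print(state())
E
```

```text
pics
top {'fx': 350.96813153988535, 'fy': 350.96813153988535, 'cx': 252.55385463206628, 'cy': 193.0344828809579, 'origin': array([ 428.3512003 ,   -3.88675225, 1091.76698702]), 'rotation': array([  2.70279828,   1.63080108, -90.47254028])}
side {'fx': 432.7669742968561, 'fy': 432.7669742968561, 'cx': 255.02925197541254, 'cy': 196.84261805977116, 'origin': array([ -4.46080218, 731.38598509, 991.51855575]), 'rotation': array([  42.63139363,    0.19743282, -144.66979348])}
{'time_s': 0.1, 'qpos': array([-7.11614136e+01,  1.83478195e+01,  8.96973712e+01, -2.18900267e-03,
        7.20442039e+01, -1.14515221e+00]), 'qvel': array([-0.10551405, -0.02732048, -0.1013692 , -0.1385663 ,  0.06115654,
       -0.01688538]), 'effort': array([-3.52372754e-04, -4.13334846e+01, -2.32512277e+01,  7.28293718e-02,
        4.22196777e-02, -5.95623442e-05]), 'ee_pos': array([ 196.36367988, -539.96707981,  213.2198001 ]), 'ee_rot': array([-1.79910582e+02,  2.94332524e-04,  1.99844153e+01]), 'force': array([-0.26754768, -0.12949991, -0.69276607]), 'torque': array([-0.02932736, -0.02686257,  0.01074123]), 'gripper_force': 0.0, 'gripper_width': 91.37288157223053}
```

View pics/top0.png

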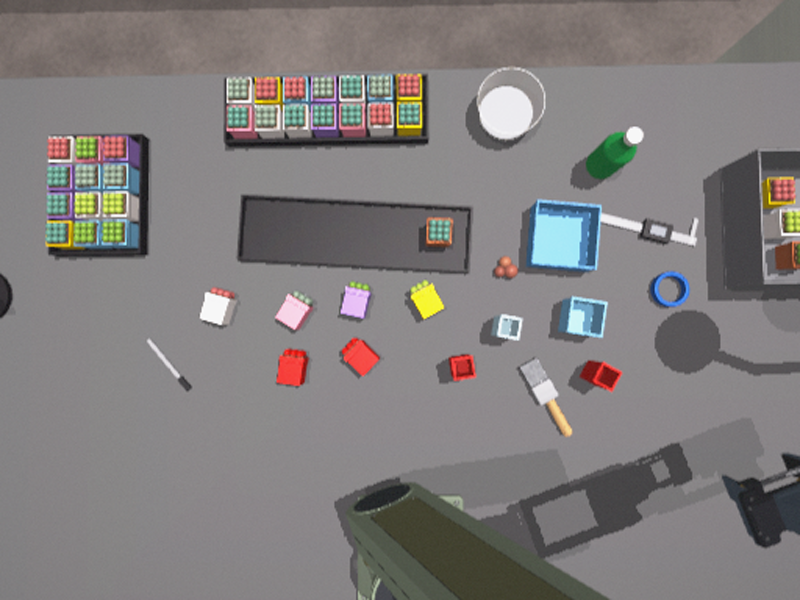

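View pics/side0.png

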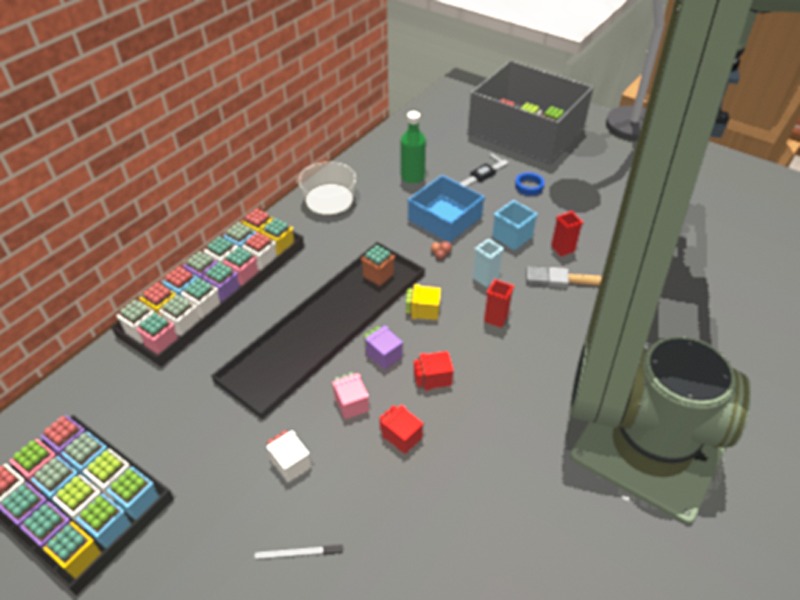

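Top view (800x600 px): white (217,307), pink (293,310), violet (355,300) and yellow (427,300) pots all lie on their sides. The tray spans columns 240–470, with the terracotta pot at (439,231). The large, medium and small blue tubs are at (564,236), (583,317) and (508,327).

Candidates that could be mistaken:
- **Toppled pots:** red lying pots at (292,367) and (360,356), plus upright violet and other pots in the trays at (323,87) and (120,148). I reject these.
- **tub_small:** red tubs at (462,367) and (602,375). I reject these too.

I'll now measure the positions and check them in a crop.

```bash
cat > h.py <<'E'
from workcell import state, grab_frame, camera_model
import cv2, numpy as np
from scipy.spatial.transform import Rotation as R
def ray(n,uv):
    c=camera_model(n); uv=np.atleast_2d(uv).astype(float)
    d=np.c_[(uv[:,0]-c['cx'])/c['fx'],-(uv[:,1]-c['cy'])/c['fy'],-np.ones(len(uv))]
    return c['origin'],R.from_euler('xyz',c['rotation'],degrees=True).apply(d)
def onz(n,uv,z):
    o,d=ray(n,uv); return o+d*((z-o[2])/d[:,2])[:,None]
def pix(n,P):
    c=camera_model(n); q=R.from_euler('xyz',c['rotation'],degrees=True).inv().apply(np.atleast_2d(P)-c['origin'])
    return np.c_[c['cx']+c['fx']*q[:,0]/-q[:,2], c['cy']+c['fy']*q[:,1]/q[:,2]]
# hue (OpenCV 0..180), sat, val ranges
COL=dict(yellow=((26,150,120),(34,255,255)),violet=((128,50,100),(148,255,255)),
 pink=((160,40,120),(178,140,255)),white=((0,0,200),(180,30,255)))
def mask(img,lo,hi,roi):
    m=cv2.inRange(cv2.cvtColor(img,cv2.COLOR_RGB2HSV),lo,hi); k=np.zeros_like(m)
    x0,y0,x1,y1=roi; k[y0:y1,x0:x1]=m[y0:y1,x0:x1]; return k
def biggest(m):
    cs,_=cv2.findContours(m,cv2.RETR_EXTERNAL,cv2.CHAIN_APPROX_NONE)
    return max(cs,key=cv2.contourArea) if cs else None
def up(img,s=4): return cv2.resize(img,None,fx=s,fy=s,interpolation=cv2.INTER_CUBIC)
def rel(p,rpy,cur=None,hand=None):
    """turn & shift in the tool axes from cur pose (pos,rpy) to target"""
    if cur is None:
        s=state(); cur=(s['ee_pos'],s['ee_rot'])
    A=R.from_euler('xyz',cur[1],degrees=True); B=R.from_euler('xyz',rpy,degrees=True)
    return np.round(np.r_[np.degrees((A.inv()*B).as_rotvec()),A.inv().apply(np.array(p)-cur[0])],1)
E
python3 - <<'E'
from h import *
f=grab_frame("top"); u=up(f)
vis=u.copy()
roi=[c*4 for c in (115,178,300,215)]
for n,(lo,hi) in COL.items():
    m=mask(u,lo,hi,roi); c=biggest(m)
    if c is None: print(n,None); continue
    V=u.max(2)[m>0]; r=cv2.minAreaRect(c); b=cv2.boxPoints(r)
    P=onz("top",(b+.5)/4-.5,46)
    cv2.drawContours(vis,[c],-1,(0,0,0),1)
    print(n,cv2.contourArea(c)/16,np.percentile(V,[5,25,50,75,95]),np.linalg.norm(P[0]-P[1]).round(1),np.linalg.norm(P[1]-P[2]).round(1),P.mean(0).round(1),r[2])
crop=vis[4*170:4*260,4*115:4*315]
cv2.imwrite("pics/crop1.png",crop[:,:,::-1])
h=cv2.cvtColor(u,cv2.COLOR_RGB2HSV)
for n,(a,b) in dict(large=(361,151),medium=(373,203),small=(325,209),tray=(220,150)).items(): print(n,h[b*4,a*4])
E
```

```text
yellow 267.4375 [217. 247. 247. 247. 254.] 49.1 58.4 [480.6 -34.6  46. ] 61.55707550048828
violet 284.625 [132.65 239.   246.   246.   251.  ] 54.9 52.1 [477.6 101.6  46. ] 12.87500286102295
pink 128.875 [136. 156. 223. 247. 254.] 58.0 57.7 [459.9 220.1  46. ] 31.429563522338867
white 261.0 [214. 247. 247. 247. 254.] 53.8 50.5 [469.3 375.3  46. ] 17.19854164123535
large [ 96  84 247]
medium [ 89  37 252]
small [ 97  46 217]
tray [173  11  94]
```

View pics/crop1.png

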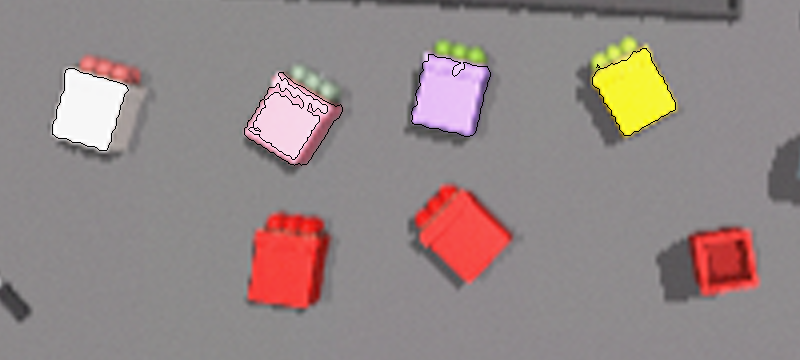

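The crop confirms the four coloured targets. The red lying pots and the red tub are look-alikes. Next I'll refine the fits (top faces, tray, tubs).

```bash
cat >> h.py <<'E'
TOP=dict(yellow=((26,120,225),(34,255,255)),violet=((125,40,225),(150,140,255)),pink=((155,18,225),(179,120,255)),white=((0,0,225),(180,14,255)))
def lying(u,n,roi=(115,175,305,225)):
    m=mask(u,*TOP[n],[c*4 for c in roi]); m=cv2.morphologyEx(m,cv2.MORPH_OPEN,np.ones((9,9))); m=cv2.morphologyEx(m,cv2.MORPH_CLOSE,np.ones((9,9)))
    c=biggest(m)
    if c is None: return None
    P=onz("top",(c[:,0]+.5)/4-.5,46)[:,:2].astype(np.float32)
    (x,y),(w,h),a=cv2.minAreaRect(P)
    while a>45: a-=90; w,h=h,w
    while a<-45: a+=90; w,h=h,w
    return np.round([x,y,a,w,h],1)   # w along axis
E
python3 - <<'E'
from h import *
f=grab_frame("top"); u=up(f)
for n in TOP: print(n,lying(u,n))
hsv=cv2.cvtColor(u,cv2.COLOR_RGB2HSV)
# blue tubs
for n,roi,z in (("large",(330,122,392,178),58),("medium",(352,185,395,222),66),("small",(314,198,338,220),84)):
    m=mask(u,(85,20,60),(112,255,255),[c*4 for c in roi]); m=cv2.morphologyEx(m,cv2.MORPH_OPEN,np.ones((5,5))); c=biggest(m)
    P=onz("top",(c[:,0]+.5)/4-.5,z)[:,:2].astype(np.float32); print(n,cv2.minAreaRect(P))
# tray
m=mask(u,(0,0,0),(180,60,60),[c*4 for c in (148,118,305,178)]); c=biggest(m)
P=onz("top",(c[:,0]+.5)/4-.5,12)[:,:2].astype(np.float32); print("tray",cv2.minAreaRect(P))
m=mask(u,(0,110,90),(18,255,255),[c*4 for c in (265,130,295,165)]); c=biggest(m)
P=onz("top",(c[:,0]+.5)/4-.5,52)[:,:2].astype(np.float32); print("standing",cv2.minAreaRect(P))
E
```

```text
yellow [479.3 -36.2  28.3  53.   47.7]
violet [478.8 103.  -12.4  51.5  44.5]
pink [461.3 224.3 -31.3  52.3  48.1]
white [469.7 375.7 -16.2  52.1  47.6]
large ((599.8048706054688, -293.40179443359375), (136.06448364257812, 134.25241088867188), 84.3531723022461)
medium ((447.12200927734375, -322.3839416503906), (86.5533676147461, 73.46392822265625), 80.74441528320312)
small ((428.64501953125, -184.80059814453125), (32.10812759399414, 32.1566047668457), 80.52383422851562)
tray ((616.745361328125, 107.66746520996094), (456.0950012207031, 130.24676513671875), 86.37777709960938)
standing ((611.1323852539062, -59.458396911621094), (50.22644805908203, 55.0923957824707), 86.56705474853516)
```

```bash
cat >> h.py <<'E'
PHI=35; TR=np.array([616.7,107.7]); TA=np.radians(86.4); TD=np.array([np.cos(TA),np.sin(TA)])
def pose(G,yaw,turn):
    r=R.from_euler('z',yaw,degrees=True)*R.from_euler('x',180,degrees=True)*R.from_euler('y',turn,degrees=True)
    return np.array(G)+19*r.apply([0,0,1]), r.as_euler('xyz',degrees=True), r.apply([0,0,1])
def show(name,p,rpy): print(name,rel(p,rpy).tolist(),'abs',np.round(p,0).tolist())
def plan_grasp(x,y,a,s=4):
    g=np.array([x+s*np.cos(np.radians(a)),y+s*np.sin(np.radians(a)),29]); p,r,z=pose(g,a,-PHI)
    show('hover',p-90*z,r); show('grasp',p,r)
def plan_place(t,s=4,dx=0,lift=2):
    c=TR+t*TD; g=np.array([c[0]-6+dx,c[1],4+26+s+lift]); p,r,z=pose(g,-3.6,90-PHI)
    show('over',p+[0,0,110],r); show('place',p,r); show('back',p-90*z+[0,0,20],r)
E
python3 - <<'E'
from h import *
print(state()['ee_pos'],state()['ee_rot'])
plan_grasp(478.8,103,-12.4)
E
```

```text
[ 196.41241367 -540.09537144  213.43003637] [-1.79936996e+02 -1.81937896e-03  1.99840677e+01]
hover [9.8, -34.0, 31.4, 522.9, -483.8, 126.8] abs [522.0, 93.0, 87.0]
grasp [9.8, -34.0, 31.4, 479.3, -511.3, 200.6] abs [472.0, 104.0, 13.0]
```

{"name": "carry_out", "arguments": {"commands": [[0,0,0,523,-484,0,1],[0,0,0,523,-484,0,1],[0,0,0,523,-484,0,1],[9.8,-34,31.4,523,-484,0,1],[9.8,-34,31.4,523,-484,0,1],[9.8,-34,31.4,523,-484,0,1],[9.8,-34,31.4,523,-484,0,1],[9.8,-34,31.4,523,-484,0,1],[9.8,-34,31.4,523,-484,0,1],[9.8,-34,31.4,523,-484,0,1],[9.8,-34,31.4,523,-484,0,1],[9.8,-34,31.4,523,-484,0,1],[9.8,-34,31.4,523,-484,0,1],[9.8,-34,31.4,523,-484,0,1],[9.8,-34,31.4,523,-484,0,1],[9.8,-34,31.4,523,-484,0,1],[9.8,-34,31.4,523,-484,80,1],[9.8,-34,31.4,523,-484,127,1],[9.8,-34,31.4,523,-484,127,1],[9.8,-34,31.4,523,-484,127,1]], "force": 25}}

```text
time_s: 2.2
ee_pos: [519.9, 92.2, 83.6]
ee_rot: [179.7, 35.4, -12.6]
force: [-0.1, -0.2, -0.2]
gripper_width: 91.4
gripper_force: 0.0
```

```bash
python3 - <<'E'
from h import *
u=up(grab_frame("top")); print(lying(u,"violet"),lying(u,"pink"),state()['force'])
plan_grasp(478.8,103,-12.4)
E
```

```text
None [462.5 226.3 -28.8  53.1  40.8] [-0.30571519  0.04607263  0.4949211 ]
hover [0.1, 0.2, -0.1, 0.0, -1.1, -1.4] abs [522.0, 93.0, 87.0]
grasp [0.1, 0.2, -0.1, 0.3, -1.3, 88.6] abs [472.0, 104.0, 13.0]
```

{"name": "carry_out", "arguments": {"commands": [[0,0,0,0,-1,30,1],[0,0,0,0,-1,60,1],[0,0,0,0,-1,80,1],[0,0,0,0,-1,89,1],[0,0,0,0,-1,89,1],[0,0,0,0,-1,89,1],[0,0,0,0,-1,89,-0.3],[0,0,0,0,-1,89,-0.3],[0,0,0,0,-1,89,-0.3],[0,0,0,0,-1,89,-0.3],[0,0,0,0,-1,89,-0.3],[0,0,0,0,-1,89,-0.3],[0,0,0,0,-1,89,-0.3],[0,0,0,0,-1,89,-0.3],[0,0,0,-12,-1,72,-0.3],[0,0,0,-35,-1,40,-0.3],[0,0,0,-69,-1,-9,-0.3],[0,0,0,-69,-1,-9,-0.3],[0,0,0,-69,-1,-9,-0.3],[0,0,0,-69,-1,-9,-0.3]]}}

```text
time_s: 4.25
ee_pos: [472.1, 105.2, 132.8]
ee_rot: [179.9, 35.0, -12.5]
force: [-0.7, 0.1, -1.2]
gripper_width: 45.9
gripper_force: 25.0
```

```bash
python3 - <<'E'
from h import *
print(state()['force'],state()['gripper_width'],state()['gripper_force'])
plan_place(11)
E
```

```text
[-0.67703671  0.0600323  -1.23235376] 45.91091117589859 24.998093247413635
over [1.8, 89.8, -9.6, 120.3, -45.5, -87.2] abs [627.0, 118.0, 135.0]
place [1.8, 89.8, -9.6, 183.4, -45.7, 2.9] abs [627.0, 118.0, 25.0]
back [1.8, 89.8, -9.6, 82.6, -34.3, -13.9] abs [553.0, 122.0, 97.0]
```

{"name": "carry_out", "arguments": {"commands": [[1.8,89.8,-9.6,30,-12,-87,-0.3],[1.8,89.8,-9.6,50,-20,-87,-0.3],[1.8,89.8,-9.6,70,-30,-87,-0.3],[1.8,89.8,-9.6,90,-35,-87,-0.3],[1.8,89.8,-9.6,110,-40,-87,-0.3],[1.8,89.8,-9.6,120,-45.5,-87,-0.3],[1.8,89.8,-9.6,120,-45.5,-87,-0.3],[1.8,89.8,-9.6,120,-45.5,-87,-0.3],[1.8,89.8,-9.6,120,-45.5,-87,-0.3],[1.8,89.8,-9.6,120,-45.5,-87,-0.3],[1.8,89.8,-9.6,120,-45.5,-87,-0.3],[1.8,89.8,-9.6,120,-45.5,-87,-0.3],[1.8,89.8,-9.6,120,-45.5,-87,-0.3],[1.8,89.8,-9.6,120,-45.5,-87,-0.3],[1.8,89.8,-9.6,120,-45.5,-87,-0.3],[1.8,89.8,-9.6,120,-45.5,-87,-0.3]]}}

```text
time_s: 5.85
ee_pos: [633.8, -29.7, 212.2]
ee_rot: [156.2, -43.7, 26.6]
force: [-0.3, 0.3, -1.5]
gripper_width: 45.8
gripper_force: 25.0
```

```bash
python3 - <<'E'
from h import *
s=state();print(s['qpos'].round(0),s['force'],s['gripper_width'])
plan_place(11)
f=grab_frame("side"); cv2.imwrite("pics/s1.png",up(f[100:300,130:400],2)[:,:,::-1])
E
```

```text
[ -2.   8. 123. -77.   3. 147.] [-0.33920347  0.27715238 -1.4644049 ] 45.79530718303716
over [0.5, 6.7, 21.4, -9.9, -162.6, 34.4] abs [627.0, 118.0, 135.0]
place [0.5, 6.7, 21.4, -85.8, -194.7, 107.2] abs [627.0, 118.0, 25.0]
back [0.5, 6.7, 21.4, -82.4, -190.0, 4.6] abs [553.0, 122.0, 97.0]
```

View pics/s1.png

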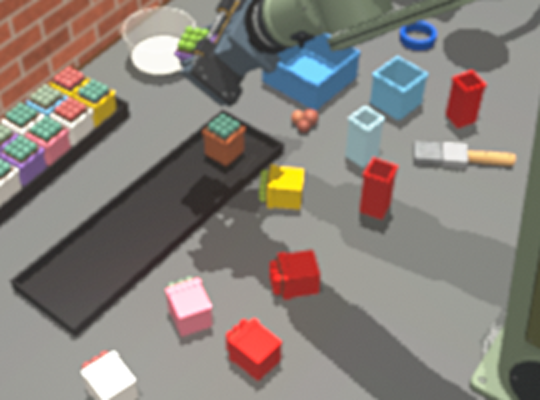

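The tool has swung onto the wrist-singularity edge (joint 5 at 3°). The violet pot is still held at crop (192,40), and the terracotta pot is still standing. I'll place with a steeper tool, heading radially from the base.

```bash
cat >> h.py <<'E'
def plan_place(t,phig,phip,s=4,lift=2,up_=100):
    c=TR+t*TD; az=np.degrees(np.arctan2(c[1],c[0])); f=np.r_[c/np.linalg.norm(c)]
    d=np.radians(phip-phig); A=26+s
    dz=A*np.cos(d)+29*np.sin(d) if d>0 else A; df=29*np.cos(d)-A*np.sin(d)
    g=np.r_[c+f*(23-df),4+dz+lift]; p,r,z=pose(g,az,90-phip)
    show('over',p+[0,0,up_],r); show('place',p,r); print('slot',c.round(),'az',az.round(1))
    print('up in place tool axes',R.from_euler('xyz',r,degrees=True).inv().apply([0,0,1]).round(3))
    return p,r
E
python3 - <<'E'
from h import *
s=state();print(s['ee_pos'].round(),s['ee_rot'].round(),s['qpos'].round(0))
print("stage", rel([560,100,230],pose([0,0,0],11,0)[1]))
E
```

```text
[634. -30. 213.] [156. -44.  27.] [ -2.   8. 123. -77.   3. 147.]
stage [  16.6  -45.7    5.6    6.3 -129.1  -76.6]
```

{"name": "carry_out", "arguments": {"commands": [[16.6,-45.7,5.6,6,-129,-77,-0.3],[16.6,-45.7,5.6,6,-129,-77,-0.3],[16.6,-45.7,5.6,6,-129,-77,-0.3],[16.6,-45.7,5.6,6,-129,-77,-0.3],[16.6,-45.7,5.6,6,-129,-77,-0.3],[16.6,-45.7,5.6,6,-129,-77,-0.3],[16.6,-45.7,5.6,6,-129,-77,-0.3],[16.6,-45.7,5.6,6,-129,-77,-0.3],[16.6,-45.7,5.6,6,-129,-77,-0.3],[16.6,-45.7,5.6,6,-129,-77,-0.3],[16.6,-45.7,5.6,6,-129,-77,-0.3],[16.6,-45.7,5.6,6,-129,-77,-0.3],[16.6,-45.7,5.6,6,-129,-77,-0.3],[16.6,-45.7,5.6,6,-129,-77,-0.3],[16.6,-45.7,5.6,6,-129,-77,-0.3]]}}

```text
time_s: 7.4
ee_pos: [559.5, 98.8, 230.3]
ee_rot: [180.0, -0.1, 10.9]
force: [0.6, -0.7, -1.8]
gripper_width: 46.2
gripper_force: 25.0
```

```bash
python3 - <<'E'
from h import *
s=state();print(s['ee_pos'].round(),s['ee_rot'].round(),s['qpos'].round(1),s['gripper_width'])
plan_place(11,35,52)
E
```

```text
[559.  99. 230.] [180.  -0.  11.] [ 8.9 17.1 89.  -0.  73.8 88. ] 46.20223126912067
over [-0.0, 37.9, 0.0, 76.3, -8.5, 102.2] abs [633.0, 122.0, 128.0]
place [-0.0, 37.9, 0.0, 76.2, -8.5, 202.2] abs [633.0, 122.0, 28.0]
slot [617. 119.] az 10.9
up in place tool axes [ 0.616  0.    -0.788]
```

{"name": "carry_out", "arguments": {"commands": [[0,38,0,76,-8.5,20,-0.3],[0,38,0,76,-8.5,40,-0.3],[0,38,0,76,-8.5,60,-0.3],[0,38,0,76,-8.5,80,-0.3],[0,38,0,76,-8.5,102,-0.3],[0,38,0,76,-8.5,102,-0.3],[0,38,0,76,-8.5,102,-0.3],[0,38,0,76,-8.5,130,-0.3],[0,38,0,76,-8.5,155,-0.3],[0,38,0,76,-8.5,180,-0.3],[0,38,0,76,-8.5,190,-0.3],[0,38,0,76,-8.5,197,-0.3],[0,38,0,76,-8.5,200,-0.3],[0,38,0,76,-8.5,200,-0.3],[0,38,0,76,-8.5,200,-0.3]]}}

```text
time_s: 8.9
ee_pos: [625.2, 147.0, 60.2]
ee_rot: [-175.1, -36.6, 10.8]
force: [0.7, 0.9, -1.5]
gripper_width: 46.1
gripper_force: 25.0
```

```bash
python3 - <<'E'
from h import *
s=state();print(s['ee_pos'].round(1),s['ee_rot'].round(1),s['qpos'].round(1),s['gripper_width'],s['force'])
plan_place(11,35,52)
f=grab_frame("side"); cv2.imwrite("pics/s2.png",up(f[120:270,180:350],3)[:,:,::-1])
E
```

```text
[625.2 147.   60.2] [-175.1  -36.6   10.8] [  9.1  22.6 123.  109.6   6.2 -21. ] 46.06803725670514 [ 0.66251187  0.90752181 -1.49150165]
over [-4.8, 1.4, -0.1, 42.8, 21.8, -55.0] abs [633.0, 122.0, 128.0]
place [-4.8, 1.4, -0.1, -16.9, 28.6, 25.0] abs [633.0, 122.0, 28.0]
slot [617. 119.] az 10.9
up in place tool axes [ 0.616  0.    -0.788]
```

View pics/s2.png

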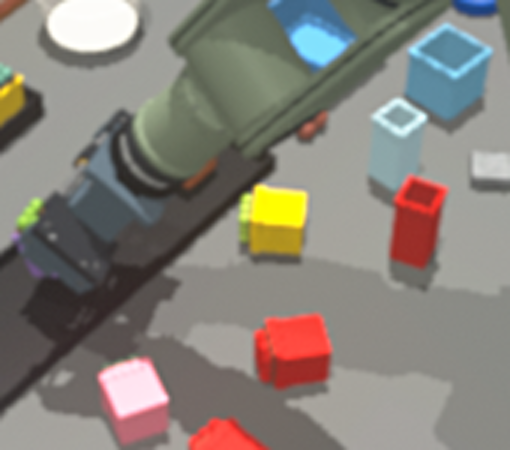

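The arm is passing into its flipped wrist branch (q4 heading to 180°). From there a fully upright placement with a flatter tool works, so I'll use that.

```bash
python3 - <<'E'
from h import *
plan_place(11,35,35,lift=3)
E
```

```text
over [-4.8, 18.4, -0.9, 37.6, 21.5, -57.6] abs [627.0, 120.0, 126.0]
place [-4.8, 18.4, -0.9, -22.0, 28.3, 22.4] abs [627.0, 120.0, 26.0]
slot [617. 119.] az 10.9
up in place tool axes [ 0.819  0.    -0.574]
```

{"name": "carry_out", "arguments": {"commands": [[-4.8,18.4,-0.9,38,21.5,-58,-0.3],[-4.8,18.4,-0.9,38,21.5,-58,-0.3],[-4.8,18.4,-0.9,38,21.5,-58,-0.3],[-4.8,18.4,-0.9,38,21.5,-58,-0.3],[-4.8,18.4,-0.9,38,21.5,-58,-0.3],[-4.8,18.4,-0.9,38,21.5,-58,-0.3],[-4.8,18.4,-0.9,38,21.5,-58,-0.3],[-4.8,18.4,-0.9,38,21.5,-58,-0.3],[-4.8,18.4,-0.9,38,21.5,-58,-0.3],[-4.8,18.4,-0.9,38,21.5,-58,-0.3]]}}

```text
time_s: 9.95
ee_pos: [625.7, 120.0, 126.4]
ee_rot: [179.8, -54.8, 11.0]
force: [-0.1, 0.1, -0.8]
gripper_width: 46.0
gripper_force: 25.0
```

```bash
python3 - <<'E'
from h import *
s=state();print(s['ee_pos'].round(1),s['ee_rot'].round(1),s['qpos'].round(1),s['gripper_width'],s['force'])
plan_place(11,35,35,lift=2)
E
```

```text
[625.7 120.  126.4] [179.8 -54.8  11. ] [  9.1  18.8 133.4 176.9  27.  -88.3] 45.96435682427395 [-0.13355099  0.06672002 -0.76753289]
over [0.1, 0.2, 0.1, -0.4, -0.3, 1.7] abs [627.0, 120.0, 125.0]
place [0.1, 0.2, 0.1, -82.1, -0.4, 59.3] abs [627.0, 120.0, 25.0]
slot [617. 119.] az 10.9
up in place tool axes [ 0.819  0.    -0.574]
```

{"name": "carry_out", "arguments": {"commands": [[0,0,0,-30,0,21,-0.3],[0,0,0,-60,0,43,-0.3],[0,0,0,-76,0,55,-0.3],[0,0,0,-82,0,59,-0.3],[0,0,0,-83,0,60,-0.3],[0,0,0,-83,0,60,-0.3],[0,0,0,-83,0,60,-0.3],[0,0,0,-83,0,60,0.3],[0,0,0,-83,0,60,0.3],[0,0,0,-83,0,60,0.3],[0,0,0,-83,0,60,0.3],[0,0,0,-83,0,60,0.3],[0,0,0,-83,0,40,0.3],[0,0,0,-83,0,10,0.3],[0,0,0,-83,0,-30,0.3],[0,0,0,-70,0,-60,0.5],[0,0,0,-20,0,-110,0.8],[0,0,0,-20,0,-110,1],[0,0,0,-20,0,-110,1]]}}

```text
time_s: 11.85
ee_pos: [526.2, 100.9, 177.8]
ee_rot: [179.8, -55.3, 11.0]
force: [0.7, 0.1, -0.7]
gripper_width: 88.4
gripper_force: 0.0
```

```bash
python3 - <<'E'
from h import *
s=state();print(s['ee_pos'].round(1),s['ee_rot'].round(1),s['qpos'].round(1))
for n in ("top","side"):
    f=grab_frame(n); cv2.imwrite(f"pics/{n}3.png",f[:,:,::-1])
    if n=="top":
        u=up(f); [print(k,lying(u,k)) for k in TOP]
a=cv2.imread("pics/top3.png")[110:230,110:310]; b=cv2.imread("pics/side3.png")[130:290,130:330]
cv2.imwrite("pics/c3.png",np.hstack([up(a,2),up(b[:120],2)]))
E
```

```text
[526.2 100.9 177.8] [179.8 -55.3  11. ] [  8.4   4.8 141.5 174.8  21.6 -86.7]
yellow [479.  -35.9  26.   53.3  47. ]
violet None
pink [464.  228.9 -28.7  53.3  35.4]
white [469.6 375.9 -16.3  52.4  47.8]
```

View pics/c3.png

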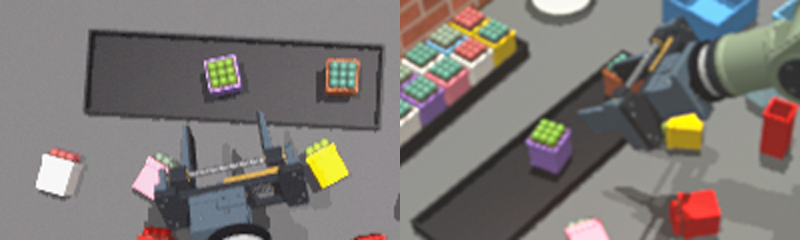

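The violet pot is upright in the tray (crop (222,75)) and the terracotta pot is still standing. Yellow is next.

```bash
python3 - <<'E'
from h import *
show("down",[500,20,240],pose([0,0,0],15,0)[1])
E
```

```text
down [2.1, -54.7, -3.8, 31.8, 74.7, -71.0] abs [500, 20, 240]
```

{"name": "carry_out", "arguments": {"commands": [[2,-20,-4,32,20,-71,1],[2,-54.7,-4,32,40,-71,1],[2,-54.7,-4,32,75,-71,1],[2,-54.7,-4,32,75,-71,1],[2,-54.7,-4,32,75,-71,1],[2,-54.7,-4,32,75,-71,1],[2,-54.7,-4,32,75,-71,1],[2,-54.7,-4,32,75,-71,1],[2,-54.7,-4,32,75,-71,1],[2,-54.7,-4,32,75,-71,1],[2,-54.7,-4,32,75,-71,1],[2,-54.7,-4,32,75,-71,1],[2,-54.7,-4,32,75,-71,1],[2,-54.7,-4,32,75,-71,1],[2,-54.7,-4,32,75,-71,1],[2,-54.7,-4,32,75,-71,1],[2,-54.7,-4,32,75,-71,1],[2,-54.7,-4,32,75,-71,1]]}}

```text
time_s: 13.75
ee_pos: [499.0, 19.5, 238.3]
ee_rot: [179.9, 0.2, 15.1]
force: [0.1, 0.1, 0.4]
gripper_width: 90.9
gripper_force: 0.0
```

```bash
python3 - <<'E'
from h import *
s=state();print(s['ee_pos'].round(1),s['ee_rot'].round(1),s['qpos'].round(1))
plan_grasp(479.2,-36,27)
E
```

```text
[499.   19.5 238.3] [179.9   0.2  15.1] [ 1.  10.7 96.6 -0.1 72.9 75.9]
hover [-3.6, -34.6, -11.5, 10.7, 39.0, 151.1] abs [519.0, -16.0, 87.0]
grasp [-3.6, -34.6, -11.5, -39.5, 49.6, 225.0] abs [473.0, -39.0, 13.0]
```

{"name": "carry_out", "arguments": {"commands": [[-3.6,-34.6,-11.5,11,39,50,1],[-3.6,-34.6,-11.5,11,39,90,1],[-3.6,-34.6,-11.5,11,39,125,1],[-3.6,-34.6,-11.5,11,39,151,1],[-3.6,-34.6,-11.5,11,39,151,1],[-3.6,-34.6,-11.5,11,39,151,1],[-3.6,-34.6,-11.5,-6,42.5,176,1],[-3.6,-34.6,-11.5,-23,46,201,1],[-3.6,-34.6,-11.5,-34,48.5,217,1],[-3.6,-34.6,-11.5,-39.5,49.5,225,1],[-3.6,-34.6,-11.5,-39.5,49.5,225,1],[-3.6,-34.6,-11.5,-39.5,49.5,225,-0.3],[-3.6,-34.6,-11.5,-39.5,49.5,225,-0.3],[-3.6,-34.6,-11.5,-39.5,49.5,225,-0.3],[-3.6,-34.6,-11.5,-39.5,49.5,225,-0.3],[-3.6,-34.6,-11.5,-39.5,49.5,225,-0.3],[-3.6,-34.6,-11.5,-39.5,49.5,225,-0.3],[-3.6,-34.6,-11.5,-39.5,49.5,225,-0.3],[-3.6,-34.6,-11.5,-39.5,49.5,225,-0.3],[-3.6,-34.6,-11.5,-39.5,49.5,225,-0.3]]}}

```text
time_s: 15.75
ee_pos: [475.5, -38.9, 15.2]
ee_rot: [179.8, 34.8, 26.9]
force: [0.3, 0.2, -0.3]
gripper_width: 45.8
gripper_force: 24.9
```

```bash
python3 - <<'E'
from h import *
s=state();print(s['ee_pos'].round(1),s['ee_rot'].round(1),s['gripper_width'],s['force'].round(1))
c=TR-72*TD; az=np.degrees(np.arctan2(c[1],c[0])); print(c,az)
show("stage",[540,36,250],pose([0,0,0],az+6,0)[1])
E
```

```text
[475.5 -38.9  15.2] [179.8  34.8  26.9] 45.79802085104178 [ 0.3  0.2 -0.3]
[612.17908259  35.84207555] 3.3507481929479983
stage [5.5, 34.5, 17.1, -58.8, -36.8, -245.1] abs [540, 36, 250]
```

{"name": "carry_out", "arguments": {"commands": [[0,0,0,-12,0,-17,-0.3],[0,0,0,-34,0,-49,-0.3],[0,0,0,-60,0,-90,-0.3],[5.5,34.5,17,-59,-20,-130,-0.3],[5.5,34.5,17,-59,-37,-170,-0.3],[5.5,34.5,17,-59,-37,-210,-0.3],[5.5,34.5,17,-59,-37,-245,-0.3],[5.5,34.5,17,-59,-37,-245,-0.3],[5.5,34.5,17,-59,-37,-245,-0.3],[5.5,34.5,17,-59,-37,-245,-0.3],[5.5,34.5,17,-59,-37,-245,-0.3]]}}

```text
time_s: 16.85
ee_pos: [539.5, 36.1, 248.6]
ee_rot: [-180.0, 0.2, 9.5]
force: [-0.5, -0.2, -1.6]
gripper_width: 45.9
gripper_force: 24.9
```

```bash
python3 - <<'E'
from h import *
s=state();print(s['ee_pos'].round(1),s['ee_rot'].round(1),s['gripper_width'],s['qpos'].round())
plan_place(-72,35,35,up_=120)
E
```

```text
[539.5  36.1 248.6] [-180.     0.2    9.5] 45.942476627844215 [ 3. 14. 91. -0. 76. 83.]
over [-2.9, 55.1, 5.6, 81.5, 13.2, 103.3] abs [622.0, 36.0, 145.0]
place [-2.9, 55.1, 5.6, 81.9, 13.2, 223.3] abs [622.0, 36.0, 25.0]
slot [612.  36.] az 3.4
up in place tool axes [ 0.819  0.    -0.574]
```

{"name": "carry_out", "arguments": {"commands": [[0,25,0,40,13,10,-0.3],[0,25,0,60,13,20,-0.3],[0,25,0,82,13,30,-0.3],[0,55,0,82,13,40,-0.3],[0,55,0,82,13,40,-0.3],[0,55,0,82,13,40,-0.3],[0,55,0,82,13,40,-0.3],[0,55,0,82,13,40,-0.3],[0,55,0,82,13,40,-0.3],[0,55,0,82,13,40,-0.3],[0,55,0,82,13,40,-0.3],[0,55,0,82,13,40,-0.3],[0,55,0,82,13,40,-0.3],[0,55,0,82,13,40,-0.3],[0,55,0,82,13,60,-0.3],[0,55,0,82,13,103,-0.3],[0,55,0,82,13,103,-0.3],[0,55,0,82,13,103,-0.3]]}}

```text
time_s: 18.65
ee_pos: [622.9, 37.2, 145.6]
ee_rot: [-179.9, -54.8, 9.4]
force: [-0.1, 0.4, -0.0]
gripper_width: 46.1
gripper_force: 24.9
```

```bash
python3 - <<'E'
from h import *
s=state();print(s['ee_pos'].round(1),s['ee_rot'].round(1),s['gripper_width'],s['qpos'].round())
plan_place(-72,35,35,lift=2)
E
```

```text
[622.9  37.2 145.6] [-179.9  -54.8    9.4] 46.063878855796844 [ -3.  16. 133. 155.  25. -75.]
over [-5.1, 0.2, 3.4, -17.5, 0.6, 10.7] abs [622.0, 36.0, 125.0]
place [-5.1, 0.2, 3.4, -99.3, 0.7, 68.3] abs [622.0, 36.0, 25.0]
slot [612.  36.] az 3.4
up in place tool axes [ 0.819  0.    -0.574]
```

{"name": "carry_out", "arguments": {"commands": [[0,0,0,-30,0,21,-0.3],[0,0,0,-60,0,42,-0.3],[0,0,0,-85,0,59,-0.3],[0,0,0,-95,0,66,-0.3],[0,0,0,-98,0,67.5,-0.3],[0,0,0,-98,0,67.5,-0.3],[0,0,0,-98,0,67.5,-0.3],[0,0,0,-98,0,67.5,0.3],[0,0,0,-98,0,67.5,0.3],[0,0,0,-98,0,67.5,0.3],[0,0,0,-98,0,67.5,0.3],[0,0,0,-98,0,67.5,0.3],[0,0,0,-98,0,48,0.3],[0,0,0,-98,0,18,0.3],[0,0,0,-98,0,-22,0.3],[0,0,0,-85,0,-60,0.5],[0,0,0,-35,0,-110,0.8],[0,0,0,-20,0,-110,1],[0,0,0,-20,0,-110,1]]}}

```text
time_s: 20.55
ee_pos: [525.0, 19.8, 201.2]
ee_rot: [179.6, -55.8, 9.8]
force: [-0.5, -0.1, -0.3]
gripper_width: 88.5
gripper_force: 0.0
```

```bash
python3 - <<'E'
from h import *
s=state();print(s['ee_pos'].round(1),s['ee_rot'].round(1),s['qpos'].round())
u=up(grab_frame("top")); [print(k,lying(u,k)) for k in TOP]
m=mask(u,*TOP['yellow'],[c*4 for c in (148,118,305,178)]); c=biggest(m); 
if c is not None: print(cv2.contourArea(c)/16,onz("top",(c[:,0].mean(0)+.5)/4-.5,52))
show("down",[480,160,240],pose([0,0,0],10,0)[1])
E
```

```text
[525.   19.8 201.2] [179.6 -55.8   9.8] [ -8.   1. 140. 137.  21. -59.]
yellow None
violet None
pink [461.3 224.3 -31.3  52.3  48.1]
white [440.2 373.  -16.8  52.4  47.8]
13.4375 [[630.83776874  19.51871074  52.        ]]
down [0.4, -55.4, -0.4, 24.0, -145.2, -40.8] abs [480, 160, 240]
```

White has been knocked about 30 mm (x is now 440). I'll take pink next and re-measure white afterwards.

{"name": "carry_out", "arguments": {"commands": [[0.4,-20,0,24,-30,-41,1],[0.4,-55.4,0,24,-60,-41,1],[0.4,-55.4,0,24,-100,-41,1],[0.4,-55.4,0,24,-145,-41,1],[0.4,-55.4,0,24,-145,-41,1],[0.4,-55.4,0,24,-145,-41,1],[0.4,-55.4,0,24,-145,-41,1],[0.4,-55.4,0,24,-145,-41,1],[0.4,-55.4,0,24,-145,-41,1],[0.4,-55.4,0,24,-145,-41,1],[0.4,-55.4,0,24,-145,-41,1],[0.4,-55.4,0,24,-145,-41,1],[0.4,-55.4,0,24,-145,-41,1],[0.4,-55.4,0,24,-145,-41,1],[0.4,-55.4,0,24,-145,-41,1],[0.4,-55.4,0,24,-145,-41,1],[0.4,-55.4,0,24,-145,-41,1]]}}

```text
time_s: 22.3
ee_pos: [477.5, 159.3, 235.5]
ee_rot: [-179.6, 0.6, 9.6]
force: [-0.3, -0.2, -0.3]
gripper_width: 91.4
gripper_force: 0.0
```

```bash
python3 - <<'E'
from h import *
s=state();print(s['ee_pos'].round(1),s['ee_rot'].round(1),s['qpos'].round(1))
plan_grasp(461.3,224.3,-31.3)
E
```

```text
[477.5 159.3 235.5] [-179.6    0.6    9.6] [16.8 11.3 96.2  0.5 73.  97.1]
hover [12.3, -32.8, 39.6, 30.1, -36.5, 148.3] abs [500.0, 201.0, 87.0]
grasp [12.3, -32.8, 39.6, -8.2, -69.9, 222.6] abs [455.0, 228.0, 13.0]
```

{"name": "carry_out", "arguments": {"commands": [[12.3,-32.8,39.6,30,-36,50,1],[12.3,-32.8,39.6,30,-36,90,1],[12.3,-32.8,39.6,30,-36,125,1],[12.3,-32.8,39.6,30,-36,148,1],[12.3,-32.8,39.6,30,-36,148,1],[12.3,-32.8,39.6,30,-36,148,1],[12.3,-32.8,39.6,30,-36,148,1],[12.3,-32.8,39.6,17,-47,173,1],[12.3,-32.8,39.6,4,-59,198,1],[12.3,-32.8,39.6,-4,-67,215,1],[12.3,-32.8,39.6,-8,-70,223,1],[12.3,-32.8,39.6,-8,-70,223,1],[12.3,-32.8,39.6,-8,-70,223,-0.3],[12.3,-32.8,39.6,-8,-70,223,-0.3],[12.3,-32.8,39.6,-8,-70,223,-0.3],[12.3,-32.8,39.6,-8,-70,223,-0.3],[12.3,-32.8,39.6,-8,-70,223,-0.3],[12.3,-32.8,39.6,-8,-70,223,-0.3],[12.3,-32.8,39.6,-8,-70,223,-0.3],[12.3,-32.8,39.6,-8,-70,223,-0.3]]}}

```text
time_s: 24.3
ee_pos: [457.8, 228.2, 14.5]
ee_rot: [-180.0, 34.8, -31.2]
force: [0.1, -3.1, 2.2]
gripper_width: 45.9
gripper_force: 25.0
```

```bash
python3 - <<'E'
from h import *
s=state();print(s['ee_pos'].round(1),s['ee_rot'].round(1),s['gripper_width'],s['force'].round(1))
c=TR+93*TD; az=np.degrees(np.arctan2(c[1],c[0])); print(c,az)
show("stage",[530,200,250],pose([0,0,0],az+6,0)[1])
E
```

```text
[457.8 228.2  14.5] [-180.    34.8  -31.2] 45.85698747931576 [ 0.1 -3.1  2.2]
[622.53951832 200.51648574] 17.85345844778629
stage [-16.8, 32.1, -53.3, -71.9, -13.6, -236.9] abs [530, 200, 250]
```

{"name": "carry_out", "arguments": {"commands": [[0,0,0,-12,0,-17,-0.3],[0,0,0,-34,0,-49,-0.3],[0,0,0,-60,0,-90,-0.3],[-16.8,32,-53.3,-72,-13,-130,-0.3],[-16.8,32,-53.3,-72,-13.5,-170,-0.3],[-16.8,32,-53.3,-72,-13.5,-210,-0.3],[-16.8,32,-53.3,-72,-13.5,-237,-0.3],[-16.8,32,-53.3,-72,-13.5,-237,-0.3],[-16.8,32,-53.3,-72,-13.5,-237,-0.3],[-16.8,32,-53.3,-72,-13.5,-237,-0.3],[-16.8,32,-53.3,-72,-13.5,-237,-0.3],[-16.8,32,-53.3,-72,-13.5,-237,-0.3],[-16.8,32,-53.3,-72,-13.5,-237,-0.3]]}}

```text
time_s: 25.6
ee_pos: [529.8, 200.5, 249.9]
ee_rot: [-179.9, 0.1, 23.7]
force: [-0.4, -0.5, -1.7]
gripper_width: 46.3
gripper_force: 25.0
```

```bash
python3 - <<'E'
from h import *
s=state();print(s['ee_pos'].round(1),s['ee_rot'].round(1),s['gripper_width'],s['qpos'].round())
plan_place(93,35,35,up_=120)
E
```

```text
[529.8 200.5 249.9] [-1.799e+02  1.000e-01  2.370e+01] 46.26023558513587 [20. 16. 87.  0. 76. 86.]
over [-2.9, 55.0, 5.4, 94.6, 38.4, 104.6] abs [632.0, 203.0, 145.0]
place [-2.9, 55.0, 5.4, 94.8, 38.5, 224.6] abs [632.0, 203.0, 25.0]
slot [623. 201.] az 17.9
up in place tool axes [ 0.819  0.    -0.574]
```

{"name": "carry_out", "arguments": {"commands": [[0,25,0,40,13,10,-0.3],[0,25,0,60,25,20,-0.3],[0,25,0,85,38,20,-0.3],[0,55,0,95,38,20,-0.3],[0,55,0,95,38,20,-0.3],[0,55,0,95,38,20,-0.3],[0,55,0,95,38,20,-0.3],[0,55,0,95,38,20,-0.3],[0,55,0,95,38,20,-0.3],[0,55,0,95,38,20,-0.3],[0,55,0,95,38,20,-0.3],[0,55,0,95,38,20,-0.3],[0,55,0,95,38,20,-0.3],[0,55,0,95,38,20,-0.3],[0,55,0,95,38,20,-0.3],[0,55,0,95,38,20,-0.3]]}}

```text
time_s: 27.2
ee_pos: [632.9, 203.5, 229.7]
ee_rot: [-179.9, -54.9, 23.7]
force: [0.2, 1.0, -0.9]
gripper_width: 45.6
gripper_force: 25.0
```

```bash
cat >> h.py <<'E'
def plan_place2(t,head,s=4,rear=6,lift=2,up_=100):
    c=TR+t*TD; f=np.array([np.cos(np.radians(head)),np.sin(np.radians(head))])
    g=np.r_[c-f*rear,30+s-4+4+lift]; p,r,z=pose(g,head,90-PHI)
    show('over',p+[0,0,up_],r); show('place',p,r)
E
python3 - <<'E'
from h import *
s=state();print(s['ee_pos'].round(1),s['ee_rot'].round(1),s['gripper_width'],s['qpos'].round())
plan_place2(93,3,s=6,up_=120)
E
```

```text
[632.9 203.5 229.7] [-179.9  -54.9   23.7] 45.6372305360362 [ 12.  10. 123. 125.  12. -43.]
over [-17.0, 0.1, 11.9, -68.6, 2.0, 46.0] abs [632.0, 201.0, 147.0]
place [-17.0, 0.1, 11.9, -166.8, 2.1, 114.9] abs [632.0, 201.0, 27.0]
```

{"name": "carry_out", "arguments": {"commands": [[0,0,0,-40,1,27,-0.3],[0,0,0,-68,2,46,-0.3],[0,0,0,-68,2,46,-0.3],[-17,0,12,-68,2,46,-0.3],[-17,0,12,-68,2,46,-0.3],[-17,0,12,-68,2,46,-0.3],[-17,0,12,-68,2,46,-0.3],[-17,0,12,-68,2,46,-0.3],[-17,0,12,-68,2,46,-0.3],[-17,0,12,-68,2,46,-0.3]]}}

```text
time_s: 28.2
ee_pos: [632.1, 203.2, 148.0]
ee_rot: [-179.7, -55.0, 2.8]
force: [0.0, 0.7, -0.9]
gripper_width: 45.7
gripper_force: 25.0
```

```bash
python3 - <<'E'
from h import *
s=state();print(s['ee_pos'].round(1),s['ee_rot'].round(1),s['gripper_width'],s['qpos'].round())
plan_place2(93,3,s=6,up_=120)
E
```

```text
[632.1 203.2 148. ] [-179.7  -55.     2.8] 45.71675487783732 [  26.   19.  127.  226.   26. -119.]
over [-0.2, 0.0, -0.1, -0.8, 2.2, 0.4] abs [632.0, 201.0, 147.0]
place [-0.2, 0.0, -0.1, -99.0, 2.5, 69.3] abs [632.0, 201.0, 27.0]
```

{"name": "carry_out", "arguments": {"commands": [[0,0,0,-30,2,21,-0.3],[0,0,0,-60,2,42,-0.3],[0,0,0,-86,2,60,-0.3],[0,0,0,-96,2,67,-0.3],[0,0,0,-100,2,69.5,-0.3],[0,0,0,-100,2,69.5,-0.3],[0,0,0,-100,2,69.5,-0.3],[0,0,0,-100,2,69.5,0.3],[0,0,0,-100,2,69.5,0.3],[0,0,0,-100,2,69.5,0.3],[0,0,0,-100,2,69.5,0.3],[0,0,0,-100,2,69.5,0.3],[0,0,0,-100,2,50,0.3],[0,0,0,-100,2,20,0.3],[0,0,0,-100,2,-20,0.3],[0,0,0,-85,2,-60,0.5],[0,0,0,-35,2,-100,0.8],[0,0,0,0,2,-100,1],[0,0,0,0,2,-100,1]]}}

```text
time_s: 30.1
ee_pos: [551.5, 195.9, 210.7]
ee_rot: [-179.5, -55.4, 2.6]
force: [0.6, -0.6, -0.3]
gripper_width: 88.2
gripper_force: 0.0
```

```bash
python3 - <<'E'
from h import *
s=state();print(s['ee_pos'].round(1),s['ee_rot'].round(1),s['qpos'].round())
f=grab_frame("top");u=up(f); print(lying(u,"white"))
a=f[110:230,110:310,::-1];b=grab_frame("side")[130:250,130:330,::-1]
cv2.imwrite("pics/c4.png",np.hstack([up(a,2),up(b,2)]))
show("down",[450,260,240],pose([0,0,0],20,0)[1])
E
```

```text
[551.5 195.9 210.7] [-179.5  -55.4    2.6] [  31.    7.  131.  248.   25. -138.]
[440.2 373.  -14.   53.3  45.6]
down [8.0, -55.0, -15.8, -30.9, -69.7, -97.9] abs [450, 260, 240]
```

View pics/c4.png

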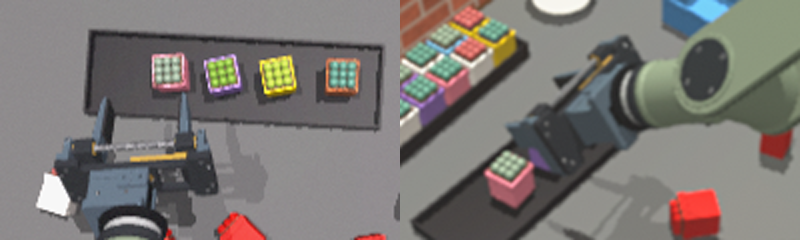

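Pink, violet and yellow are upright in the tray (crop x 170, 222 and 278), and the terracotta pot is still standing (342). Before crossing back I'll turn the heading away from the q4 limit.

{"name": "carry_out", "arguments": {"commands": [[24.6,0,-17.2,0,0,0,1],[24.6,0,-17.2,0,0,0,1],[24.6,0,-17.2,0,0,0,1],[24.6,0,-17.2,0,0,0,1],[24.6,0,-17.2,0,0,0,1],[24.6,0,-17.2,0,0,0,1],[24.6,0,-17.2,0,0,0,1],[24.6,0,-17.2,0,0,0,1]]}}

```text
time_s: 31.0
ee_pos: [558.4, 198.6, 213.2]
ee_rot: [179.9, -58.0, 25.7]
force: [1.1, 0.8, 0.7]
gripper_width: 90.9
gripper_force: 0.0
```

```bash
python3 - <<'E'
from h import *
s=state();print(s['ee_pos'].round(1),s['ee_rot'].round(1),s['qpos'].round())
show("down",[450,300,240],pose([0,0,0],33,0)[1])
E
```

```text
[558.4 198.6 213.2] [179.9 -58.   25.7] [ 12.   6. 134. 146.  21. -65.]
down [3.7, -57.9, -6.7, -5.8, -138.3, -59.9] abs [450, 300, 240]
```

{"name": "carry_out", "arguments": {"commands": [[3.7,-20,-6.7,-6,-30,-60,1],[3.7,-57.9,-6.7,-6,-60,-60,1],[3.7,-57.9,-6.7,-6,-100,-60,1],[3.7,-57.9,-6.7,-6,-138,-60,1],[3.7,-57.9,-6.7,-6,-138,-60,1],[3.7,-57.9,-6.7,-6,-138,-60,1],[3.7,-57.9,-6.7,-6,-138,-60,1],[3.7,-57.9,-6.7,-6,-138,-60,1],[3.7,-57.9,-6.7,-6,-138,-60,1],[3.7,-57.9,-6.7,-6,-138,-60,1],[3.7,-57.9,-6.7,-6,-138,-60,1],[3.7,-57.9,-6.7,-6,-138,-60,1],[3.7,-57.9,-6.7,-6,-138,-60,1],[3.7,-57.9,-6.7,-6,-138,-60,1],[3.7,-57.9,-6.7,-6,-138,-60,1],[3.7,-57.9,-6.7,-6,-138,-60,1],[3.7,-57.9,-6.7,-6,-138,-60,1],[3.7,-57.9,-6.7,-6,-138,-60,1]]}}

```text
time_s: 32.8
ee_pos: [450.8, 298.5, 242.3]
ee_rot: [179.8, -0.3, 32.8]
force: [-0.4, 0.9, 0.1]
gripper_width: 90.9
gripper_force: 0.0
```

```bash
python3 - <<'E'
from h import *
s=state();print(s['ee_pos'].round(1),s['ee_rot'].round(1),s['qpos'].round(1))
u=up(grab_frame("top")); print(lying(u,"white"))
plan_grasp(440.2,373,-16.8)
E
```

```text
[450.8 298.5 242.3] [179.8  -0.3  32.8] [32.4 14.1 91.5 -0.2 74.1 89.7]
[425.2 364.8 -15.1  26.8  22.3]
hover [15.2, -33.1, 48.0, 59.3, -34.9, 155.7] abs [483.0, 360.0, 87.0]
grasp [15.2, -33.1, 48.0, 25.5, -74.5, 229.1] abs [434.0, 375.0, 13.0]
```

{"name": "carry_out", "arguments": {"commands": [[15.2,-33,48,59,-35,50,1],[15.2,-33,48,59,-35,90,1],[15.2,-33,48,59,-35,125,1],[15.2,-33,48,59,-35,155,1],[15.2,-33,48,59,-35,155,1],[15.2,-33,48,59,-35,155,1],[15.2,-33,48,59,-35,155,1],[15.2,-33,48,48,-48,180,1],[15.2,-33,48,36,-61,205,1],[15.2,-33,48,28,-71,223,1],[15.2,-33,48,25,-75,230,1],[15.2,-33,48,25,-75,230,1],[15.2,-33,48,25,-75,230,-0.3],[15.2,-33,48,25,-75,230,-0.3],[15.2,-33,48,25,-75,230,-0.3],[15.2,-33,48,25,-75,230,-0.3],[15.2,-33,48,25,-75,230,-0.3],[15.2,-33,48,25,-75,230,-0.3],[15.2,-33,48,25,-75,230,-0.3],[15.2,-33,48,25,-75,230,-0.3]]}}

```text
time_s: 34.85
ee_pos: [433.7, 376.0, 12.5]
ee_rot: [-180.0, 34.9, -16.7]
force: [0.6, -2.2, 2.3]
gripper_width: 45.7
gripper_force: 25.0
```

```bash
python3 - <<'E'
from h import *
s=state();print(s['ee_pos'].round(1),s['ee_rot'].round(1),s['gripper_width'],s['force'].round(1))
c=TR+175*TD; az=np.degrees(np.arctan2(c[1],c[0])); print(c,az)
show("stage",[510,270,250],pose([0,0,0],az+6,0)[1])
E
```

```text
[433.7 376.   12.5] [-180.    34.9  -16.7] 45.74738838081871 [ 0.6 -2.2  2.3]
[627.68834092 282.35467747] 24.219768604973734
stage [-14.3, 32.9, -45.5, -50.9, 79.4, -254.1] abs [510, 270, 250]
```

{"name": "carry_out", "arguments": {"commands": [[0,0,0,-12,0,-17,-0.3],[0,0,0,-34,0,-49,-0.3],[0,0,0,-60,0,-90,-0.3],[-14.3,33,-45.5,-51,20,-130,-0.3],[-14.3,33,-45.5,-51,40,-170,-0.3],[-14.3,33,-45.5,-51,60,-210,-0.3],[-14.3,33,-45.5,-51,79,-254,-0.3],[-14.3,33,-45.5,-51,79,-254,-0.3],[-14.3,33,-45.5,-51,79,-254,-0.3],[-14.3,33,-45.5,-51,79,-254,-0.3],[-14.3,33,-45.5,-51,79,-254,-0.3],[-14.3,33,-45.5,-51,79,-254,-0.3],[-14.3,33,-45.5,-51,79,-254,-0.3]]}}

```text
time_s: 36.15
ee_pos: [510.4, 270.8, 249.3]
ee_rot: [-180.0, -0.1, 30.1]
force: [-0.0, 0.1, -2.2]
gripper_width: 45.8
gripper_force: 25.0
```

```bash
python3 - <<'E'
from h import *
s=state();print(s['ee_pos'].round(1),s['ee_rot'].round(1),s['gripper_width'],s['qpos'].round())
plan_place2(172,30,up_=200)
E
```

```text
[510.4 270.8 249.3] [-1.80e+02 -1.00e-01  3.01e+01] 45.8455251457421 [27. 17. 86.  0. 77. 87.]
over [-0.1, 54.9, 0.1, 115.1, 51.4, 24.3] abs [636.0, 284.0, 225.0]
place [-0.1, 54.9, 0.1, 114.8, 51.4, 224.3] abs [636.0, 284.0, 25.0]
```

{"name": "carry_out", "arguments": {"commands": [[0,25,0,30,20,15,-0.3],[0,25,0,50,35,30,-0.3],[0,25,0,60,51,45,-0.3],[0,55,0,60,51,50,-0.3],[0,55,0,60,51,50,-0.3],[0,55,0,60,51,50,-0.3],[0,55,0,60,51,50,-0.3],[0,55,0,60,51,50,-0.3],[0,55,0,60,51,50,-0.3],[0,55,0,60,51,50,-0.3],[0,55,0,60,51,50,-0.3],[0,55,0,60,51,50,-0.3],[0,55,0,60,51,50,-0.3],[0,55,0,60,51,50,-0.3],[0,55,0,60,51,50,-0.3],[0,55,0,60,51,50,-0.3]]}}

```text
time_s: 37.75
ee_pos: [588.2, 256.3, 198.7]
ee_rot: [-179.9, -55.0, 30.1]
force: [-0.2, 0.3, -1.2]
gripper_width: 45.9
gripper_force: 25.0
```

```bash
python3 - <<'E'
from h import *
s=state();print(s['ee_pos'].round(1),s['ee_rot'].round(1),s['gripper_width'],s['qpos'].round())
plan_place2(172,7,up_=120)
E
```

```text
[588.2 256.3 198.7] [-179.9  -55.    30.1] 45.91245437551454 [ 17.  11. 128. 140.  17. -58.]
over [-19.0, -0.0, 13.2, -12.8, 3.6, 75.3] abs [637.0, 281.0, 145.0]
place [-19.0, -0.0, 13.2, -111.1, 3.7, 144.1] abs [637.0, 281.0, 25.0]
```

{"name": "carry_out", "arguments": {"commands": [[0,0,0,-10,2,25,-0.3],[0,0,0,-13,3.6,50,-0.3],[0,0,0,-13,3.6,75,-0.3],[-19,0,13.2,-13,3.6,75,-0.3],[-19,0,13.2,-13,3.6,75,-0.3],[-19,0,13.2,-13,3.6,75,-0.3],[-19,0,13.2,-13,3.6,75,-0.3],[-19,0,13.2,-13,3.6,75,-0.3],[-19,0,13.2,-13,3.6,75,-0.3],[-19,0,13.2,-13,3.6,75,-0.3],[-19,0,13.2,-13,3.6,75,-0.3]]}}

```text
time_s: 38.85
ee_pos: [636.7, 282.5, 146.3]
ee_rot: [-179.9, -55.2, 7.1]
force: [0.2, -0.9, -1.7]
gripper_width: 45.8
gripper_force: 25.0
```

```bash
python3 - <<'E'
from h import *
s=state();print(s['ee_pos'].round(1),s['ee_rot'].round(1),s['gripper_width'],s['qpos'].round())
plan_place2(172,7,up_=120)
E
```

```text
[636.7 282.5 146.3] [-179.9  -55.2    7.1] 45.76451386418538 [  33.   21.  123.  233.   26. -125.]
over [-0.1, -0.2, 0.0, -0.9, 2.0, 0.7] abs [637.0, 281.0, 145.0]
place [-0.1, -0.2, 0.0, -99.4, 2.1, 69.3] abs [637.0, 281.0, 25.0]
```

{"name": "carry_out", "arguments": {"commands": [[0,0,0,-30,2,21,-0.3],[0,0,0,-60,2,42,-0.3],[0,0,0,-86,2,60,-0.3],[0,0,0,-96,2,67,-0.3],[0,0,0,-100,2,70,-0.3],[0,0,0,-100,2,70,-0.3],[0,0,0,-100,2,70,-0.3],[0,0,0,-100,2,70,0.3],[0,0,0,-100,2,70,0.3],[0,0,0,-100,2,70,0.3],[0,0,0,-100,2,70,0.3],[0,0,0,-100,2,70,0.3],[0,0,0,-100,2,50,0.3],[0,0,0,-100,2,20,0.3],[0,0,0,-100,2,-15,0.3],[0,0,0,-60,2,-40,0.5],[19,0,-13.2,-30,2,-60,0.8],[19,0,-13.2,-10,2,-60,1],[19,0,-13.2,-10,2,-60,1],[19,0,-13.2,-10,2,-60,1]]}}

```text
time_s: 40.85
ee_pos: [584.1, 279.2, 174.4]
ee_rot: [-178.6, -56.6, 23.5]
force: [0.9, 0.0, 0.3]
gripper_width: 91.1
gripper_force: 0.0
```

```bash
python3 - <<'E'
from h import *
s=state();print(s['ee_pos'].round(1),s['ee_rot'].round(1),s['qpos'].round())
f=grab_frame("top");a=f[110:230,110:310,::-1];cv2.imwrite("pics/c5.png",up(a,3))
show("down",[480,100,260],pose([0,0,0],20,0)[1])
# tub rims: hsv dump + fits from both shades
u=up(f);hsv=cv2.cvtColor(u,cv2.COLOR_RGB2HSV)
cv2.imwrite("pics/tubs.png",f[115:230,310:400,::-1].repeat(5,0).repeat(5,1))
E
```

```text
[584.1 279.2 174.4] [-178.6  -56.6   23.5] [ 24.  14. 130. 177.  21. -87.]
down [-3.1, -56.5, 4.1, -21.2, 117.1, -189.9] abs [480, 100, 260]
```

View pics/c5.png

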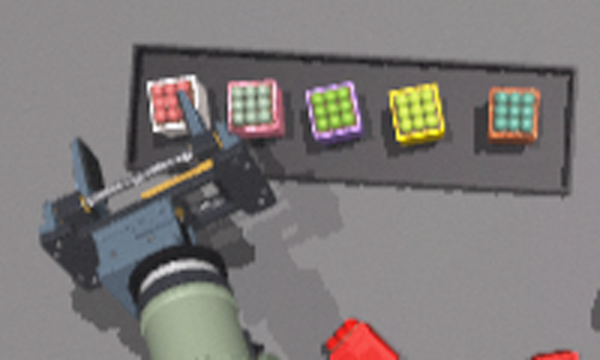

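View pics/tubs.png

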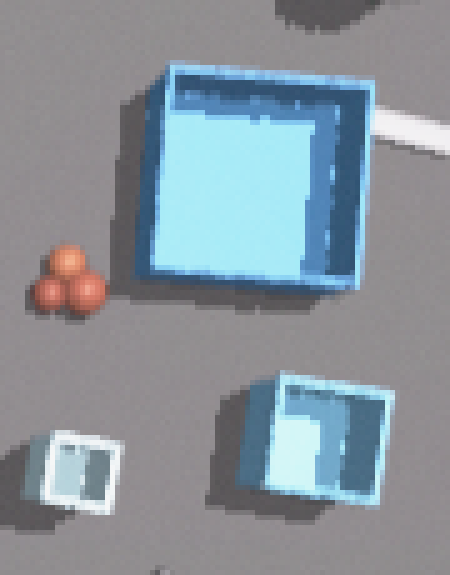

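All four plants (white (173,105), pink, violet, yellow) stand upright in the tray. In the tub crop the rim corners are readable: large ≈ (170,62) to (360,290), medium ≈ (282,372) to (380,506), small ≈ (52,432) to (112,513).

```bash
cat >> h.py <<'E'
def rim(c,z,o=(310,115),s=5):
    c=np.array(c,float)/s-.5+o; P=onz("top",c,z)[:,:2].astype(np.float32)
    print(cv2.minAreaRect(P),'mean',P.mean(0).round(1)); return P.mean(0)
E
python3 - <<'E'
from h import *
rim([(170,62),(376,82),(360,290),(150,272)],58)
rim([(282,372),(394,390),(380,506),(268,491)],66)
rim([(54,431),(123,442),(112,514),(42,502)],84)
E
```

```text
((601.2643432617188, -298.9938049316406), (122.49095153808594, 125.28004455566406), 83.49689483642578) mean [ 601.8 -298.7]
((446.854248046875, -331.4559020996094), (64.96817016601562, 69.55863952636719), 81.84548950195312) mean [ 446.4 -331.4]
((428.69091796875, -184.7803497314453), (40.198856353759766, 41.53995895385742), 80.28243255615234) mean [ 428.7 -184.9]
```

{"name": "carry_out", "arguments": {"commands": [[-3,-20,4,-21,30,-60,1],[-3,-56.5,4,-21,60,-100,1],[-3,-56.5,4,-21,117,-150,1],[-3,-56.5,4,-21,117,-190,1],[-3,-56.5,4,-21,117,-190,1],[-3,-56.5,4,-21,117,-190,1],[-3,-56.5,4,-21,117,-190,1],[-3,-56.5,4,-21,117,-190,1],[-3,-56.5,4,-21,117,-190,1],[-3,-56.5,4,-21,117,-190,1],[-3,-56.5,4,-21,117,-190,1],[-3,-56.5,4,-21,117,-190,1],[-3,-56.5,4,-21,117,-190,1],[-3,-56.5,4,-21,117,-190,1],[-3,-56.5,4,-21,117,-190,1],[-3,-56.5,4,-21,117,-190,1],[-3,-56.5,4,-21,117,-190,1],[-3,-56.5,4,-21,117,-190,1]]}}

```text
time_s: 42.7
ee_pos: [478.0, 102.3, 257.7]
ee_rot: [-179.7, 0.2, 20.1]
force: [-0.1, -0.5, -0.4]
gripper_width: 91.5
gripper_force: 0.0
```

```bash
python3 - <<'E'
from h import *
dn=pose([0,0,0],-8,0)[1]
show("above",[446.5,-331.4,180],dn); show("grasp",[446.5,-331.4,41],dn)
E
```

```text
above [-0.2, 0.2, 28.0, -178.0, 397.0, 76.3] abs [446.0, -331.0, 180.0]
grasp [-0.2, 0.2, 28.0, -177.6, 397.7, 215.3] abs [446.0, -331.0, 41.0]
```

{"name": "carry_out", "arguments": {"commands": [[0,0,28,-178,397,0,1],[0,0,28,-178,397,0,1],[0,0,28,-178,397,0,1],[0,0,28,-178,397,0,1],[0,0,28,-178,397,0,1],[0,0,28,-178,397,0,1],[0,0,28,-178,397,0,1],[0,0,28,-178,397,0,1],[0,0,28,-178,397,0,1],[0,0,28,-178,397,40,1],[0,0,28,-178,397,76,1],[0,0,28,-178,397,76,1],[0,0,28,-178,397,76,1],[0,0,28,-178,397,76,1],[0,0,28,-178,397,76,1]]}}

```text
time_s: 44.2
ee_pos: [447.2, -333.1, 184.7]
ee_rot: [179.9, -0.1, -8.1]
force: [-0.2, 0.6, 0.2]
gripper_width: 91.5
gripper_force: 0.0
```

```bash
python3 - <<'E'
from h import *
s=state();print(s['ee_pos'].round(1),s['ee_rot'].round(1),s['qpos'].round(),s['force'])
dn=pose([0,0,0],-8,0)[1]
show("grasp",[446.5,-331.4,41],dn)
f=grab_frame("top"); cv2.imwrite("pics/m1.png",np.hstack([up(f[115:230,310:400,::-1],4),up(grab_frame("side")[100:215,270:380,::-1],4)]))
E
```

```text
[ 447.2 -333.1  184.7] [ 1.799e+02 -1.000e-01 -8.100e+00] [-38.  18.  95.  -0.  67.  60.] [-0.22231703  0.62358821  0.19487342]
grasp [0.1, -0.1, -0.1, -1.1, -1.8, 143.7] abs [446.0, -331.0, 41.0]
```

View pics/m1.png

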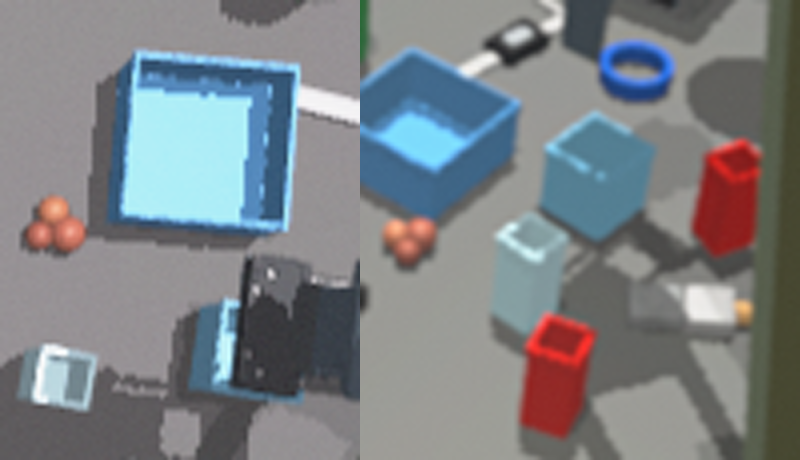

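```bash
python3 - <<'E'
from h import *
c=np.array([(598,112),(655,150),(604,185),(542,148)],float)-[360,0]
P=onz("side",c/4-.375+[270,100],66)[:,:2].astype(np.float32); print(cv2.minAreaRect(P),P.mean(0))
E
```

```text
((445.1297607421875, -327.02581787109375), (70.56731414794922, 65.86844635009766), 77.70474243164062) [ 445.32523 -326.76895]
```

{"name": "carry_out", "arguments": {"commands": [[0,0,0,-1,-1.5,30,1],[0,0,0,-1,-1.5,60,1],[0,0,0,-1,-1.5,80,1],[0,0,0,-1,-1.5,90,1],[0,0,0,-1,-1.5,90,1],[0,0,0,-1,-1.5,90,1]]}}

```text
time_s: 44.9
ee_pos: [446.0, -331.5, 93.5]
ee_rot: [180.0, 0.0, -8.1]
force: [-0.5, -0.4, 0.0]
gripper_width: 91.1
gripper_force: 0.0
```

{"name": "carry_out", "arguments": {"commands": [[0,0,0,0,-2,20,1],[0,0,0,0,-2,40,1],[0,0,0,0,-2,52,1],[0,0,0,0,-2,52,1],[0,0,0,0,-2,52,0.2],[0,0,0,0,-2,52,0.2],[0,0,0,0,-2,52,0.2],[0,0,0,0,-2,52,0.2],[0,0,0,0,-2,52,0.2],[0,0,0,0,-2,52,0.2],[0,0,0,0,-2,52,0.2],[0,0,0,0,-2,35,0.2],[0,0,0,0,-2,0,0.2],[0,0,0,0,-2,-50,0.2],[0,0,0,0,-2,-70,0.2],[0,0,0,0,-2,-70,0.2],[0,0,0,0,-2,-70,0.2]]}}

```text
time_s: 46.6
ee_pos: [445.0, -328.5, 161.5]
ee_rot: [-179.9, 0.2, -8.1]
force: [-1.2, 0.5, -0.9]
gripper_width: 64.4
gripper_force: 24.9
```

```bash
python3 - <<'E'
from h import *
s=state();print(s['ee_pos'].round(1),s['ee_rot'].round(1),s['gripper_width'],s['force'])
dn=pose([0,0,0],-6.5,0)[1]
show("above",[601.5,-297,165],dn); show("in",[601.5,-297,46],dn)
E
```

```text
[ 445.  -328.5  161.5] [-179.9    0.2   -8.1] 64.39535736301282 [-1.18815729  0.52033074 -0.88363678]
above [-0.1, 0.2, -1.6, 150.5, -53.3, -4.1] abs [602.0, -297.0, 165.0]
in [-0.1, 0.2, -1.6, 151.0, -53.1, 114.9] abs [602.0, -297.0, 46.0]
```

{"name": "carry_out", "arguments": {"commands": [[0,0,-1.6,50,-18,-4,0.2],[0,0,-1.6,100,-36,-4,0.2],[0,0,-1.6,151,-53,-4,0.2],[0,0,-1.6,151,-53,-4,0.2],[0,0,-1.6,151,-53,-4,0.2],[0,0,-1.6,151,-53,-4,0.2],[0,0,-1.6,151,-53,30,0.2],[0,0,-1.6,151,-53,60,0.2],[0,0,-1.6,151,-53,90,0.2],[0,0,-1.6,151,-53,110,0.2],[0,0,-1.6,151,-53,116,0.2],[0,0,-1.6,151,-53,116,0.2],[0,0,-1.6,151,-53,116,0.2]]}}

```text
time_s: 47.9
ee_pos: [601.7, -298.6, 47.0]
ee_rot: [-180.0, 0.1, -6.6]
force: [0.5, -0.9, -0.6]
gripper_width: 64.2
gripper_force: 24.9
```

```bash
python3 - <<'E'
from h import *
s=state();print(s['ee_pos'].round(1),s['ee_rot'].round(1),s['gripper_width'],s['force'])
f=grab_frame("top"); cv2.imwrite("pics/m2.png",np.hstack([up(f[115:230,310:400,::-1],4),up(grab_frame("side")[80:195,250:360,::-1],4)]))
E
```

```text
[ 601.7 -298.6   47. ] [-1.8e+02  1.0e-01 -6.6e+00] 64.23345627789679 [ 0.47481077 -0.91744474 -0.59100404]
```

View pics/m2.png

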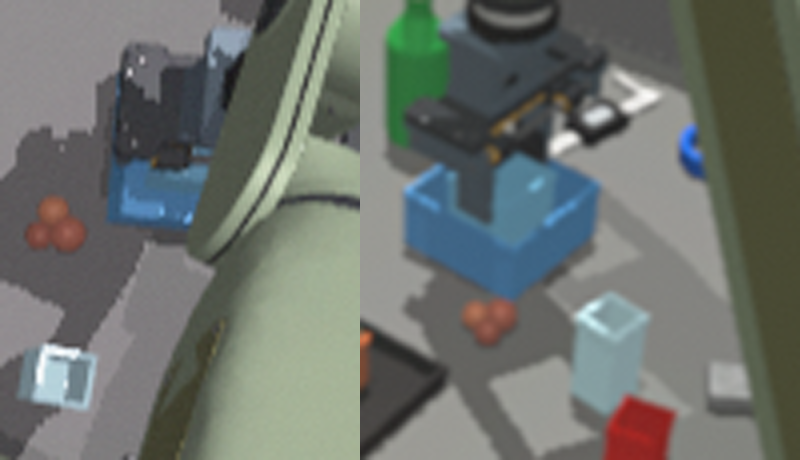

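The medium tub is inside the large one with the fingers clear of the walls. I'll seat it, release and lift.

{"name": "carry_out", "arguments": {"commands": [[0,0,0,0,0,2,0.2],[0,0,0,0,0,2,0.2],[0,0,0,0,0,2,0.2],[0,0,0,0,0,2,0.6],[0,0,0,0,0,2,0.6],[0,0,0,0,0,2,0.6],[0,0,0,0,0,2,0.6],[0,0,0,0,0,-15,0.6],[0,0,0,0,0,-50,0.6],[0,0,0,-40,20,-100,1],[0,0,0,-80,40,-140,1],[0,0,0,-120,60,-140,1],[0,0,0,-160,80,-140,1],[0,0,0,-200,100,-140,1],[0,0,0,-200,100,-140,1],[0,0,0,-200,100,-140,1]]}}

```text
time_s: 49.6
ee_pos: [391.7, -375.2, 187.1]
ee_rot: [-180.0, 0.1, -6.7]
force: [0.8, -0.8, -0.1]
gripper_width: 91.4
gripper_force: 0.0
```

```bash
python3 - <<'E'
from h import *
s=state();print(s['ee_pos'].round(1),s['ee_rot'].round(1),s['gripper_width'],s['force'])
f=grab_frame("top"); cv2.imwrite("pics/m3.png",np.hstack([up(f[115:230,310:400,::-1],4),up(grab_frame("side")[80:195,250:360,::-1],4)]))
E
```

```text
[ 391.7 -375.2  187.1] [-1.8e+02  1.0e-01 -6.7e+00] 91.44694888441114 [ 0.78680772 -0.82969521 -0.05968055]
```

View pics/m3.png

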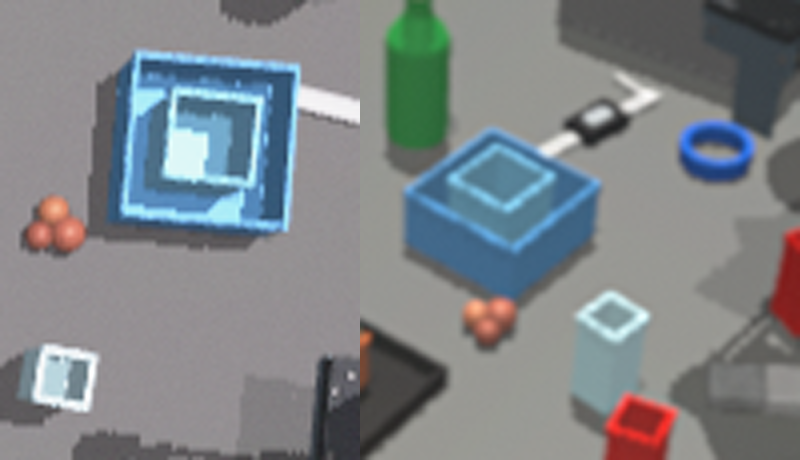

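The medium tub sits flat inside the large one (top crop (212,138)). I'll measure it and the small tub in both views.

```bash
python3 - <<'E'
from h import *
T=lambda c,z:onz("top",np.array(c,float)/4-.375+[310,115],z)[:,:2].astype(np.float32)
S=lambda c,z:onz("side",(np.array(c,float)-[360,0])/4-.375+[250,80],z)[:,:2].astype(np.float32)
for n,t,s,z in (("medium",[(170,88),(264,97),(254,188),(160,180)],[(495,143),(553,178),(507,212),(448,178)],69),("small",[(42,342),(98,350),(90,411),(34,401)],[(612,291),(648,318),(612,341),(576,316)],84)):
    for P in (T(t,z),S(s,z)): print(n,cv2.minAreaRect(P),P.mean(0))
dn=pose([0,0,0],-9,0)[1]
show("above",[428,-183.5,187],dn)
E
```

```text
medium ((601.3656616210938, -296.619873046875), (69.28057861328125, 67.91496276855469), 83.62289428710938) [ 601.59045 -296.58038]
medium ((602.4774169921875, -296.1473083496094), (64.82099914550781, 69.91722869873047), 81.67644500732422) [ 602.1449 -295.3286]
small ((429.326904296875, -185.14186096191406), (40.22157287597656, 43.87939453125), 81.3368148803711) [ 429.66473 -185.16422]
small ((428.13189697265625, -182.83645629882812), (42.05461502075195, 40.142601013183594), 77.11815643310547) [ 428.15515 -182.24779]
above [-0.0, 0.1, 2.5, 12.6, -193.8, -0.2] abs [428.0, -184.0, 187.0]
```

{"name": "carry_out", "arguments": {"commands": [[0,0,-2.4,13,-194,0,1],[0,0,-2.4,13,-194,0,1],[0,0,-2.4,13,-194,0,1],[0,0,-2.4,13,-194,0,1],[0,0,-2.4,13,-194,0,1],[0,0,-2.4,13,-194,0,1],[0,0,-2.4,13,-194,30,1],[0,0,-2.4,13,-194,60,1],[0,0,-2.4,13,-194,60,1],[0,0,-2.4,13,-194,60,1],[0,0,-2.4,13,-194,60,1]]}}

```text
time_s: 50.8
ee_pos: [428.6, -184.4, 127.9]
ee_rot: [180.0, -0.0, -4.2]
force: [0.7, -0.6, 0.6]
gripper_width: 91.6
gripper_force: 0.0
```

```bash
python3 - <<'E'
from h import *
s=state();print(s['ee_pos'].round(1),s['ee_rot'].round(1))
show("grasp",[429,-183.8,67],pose([0,0,0],-9,0)[1])
S=grab_frame("side");m=mask(up(S),(85,10,150),(105,90,255),[c*4 for c in (296,150,330,190)]);print((m>0).sum()/16)
E
```

```text
[ 428.6 -184.4  127.9] [180.   -0.   -4.2]
grasp [0.0, -0.0, 4.8, 0.3, -0.7, 60.9] abs [429.0, -184.0, 67.0]
396.0625
```

{"name": "carry_out", "arguments": {"commands": [[0,0,4.8,0,-0.5,20,1],[0,0,4.8,0,-0.5,45,1],[0,0,4.8,0,-0.5,61,1],[0,0,4.8,0,-0.5,61,1],[0,0,4.8,0,-0.5,61,-0.4],[0,0,4.8,0,-0.5,61,-0.4],[0,0,4.8,0,-0.5,61,-0.4],[0,0,4.8,0,-0.5,61,-0.4],[0,0,4.8,0,-0.5,61,-0.4],[0,0,4.8,0,-0.5,61,-0.4],[0,0,4.8,0,-0.5,61,-0.4],[0,0,4.8,0,-0.5,61,-0.4],[0,0,4.8,0,-0.5,61,-0.4],[0,0,4.8,0,-0.5,45,-0.4],[0,0,4.8,0,-0.5,10,-0.4],[0,0,4.8,0,-0.5,-40,-0.4],[0,0,4.8,0,-0.5,-55,-0.4],[0,0,4.8,0,-0.5,-55,-0.4],[0,0,4.8,0,-0.5,-55,-0.4]]}}

```text
time_s: 52.75
ee_pos: [426.9, -182.6, 180.8]
ee_rot: [-180.0, 0.2, -8.9]
force: [-0.3, -0.6, -1.0]
gripper_width: 38.2
gripper_force: 25.0
```

```bash
python3 - <<'E'
from h import *
s=state();print(s['ee_pos'].round(1),s['ee_rot'].round(1),s['gripper_width'],s['gripper_force'])
dn=pose([0,0,0],-7,0)[1]
show("above",[602,-296,182],dn); show("in",[602,-296,74],dn)
E
```

```text
[ 426.9 -182.6  180.8] [-180.     0.2   -8.9] 38.245878099987536 24.99905213713646
above [-0.1, 0.2, -1.9, 190.6, 84.9, -2.0] abs [602, -296, 182]
in [-0.1, 0.2, -1.9, 191.0, 85.0, 106.0] abs [602, -296, 74]
```

{"name": "carry_out", "arguments": {"commands": [[0,0,-1.9,50,22,-2,-0.4],[0,0,-1.9,100,44,-2,-0.4],[0,0,-1.9,150,66,-2,-0.4],[0,0,-1.9,190.5,85,-2,-0.4],[0,0,-1.9,190.5,85,-2,-0.4],[0,0,-1.9,190.5,85,-2,-0.4],[0,0,-1.9,190.5,85,-2,-0.4],[0,0,-1.9,190.5,85,25,-0.4],[0,0,-1.9,190.5,85,32,-0.4],[0,0,-1.9,190.5,85,32,-0.4],[0,0,-1.9,190.5,85,32,-0.4]]}}

```text
time_s: 53.85
ee_pos: [602.3, -296.1, 150.1]
ee_rot: [-180.0, 0.1, -7.0]
force: [0.6, -0.5, -0.2]
gripper_width: 38.1
gripper_force: 25.0
```

```bash
python3 - <<'E'
from h import *
s=state();print(s['ee_pos'].round(1),s['ee_rot'].round(1),s['gripper_width'],s['force'])
show("in",[602,-296,74],pose([0,0,0],-7,0)[1])
cv2.imwrite("pics/n1.png",np.hstack([up(grab_frame("top")[115:230,310:400,::-1],4),up(grab_frame("side")[80:195,250:360,::-1],4)]))
E
```

```text
[ 602.3 -296.1  150.1] [-1.8e+02  1.0e-01 -7.0e+00] 38.11565680086421 [ 0.63227326 -0.48938533 -0.22846047]
in [-0.0, 0.1, -0.0, -0.2, 0.0, 76.1] abs [602, -296, 74]
```

View pics/n1.png

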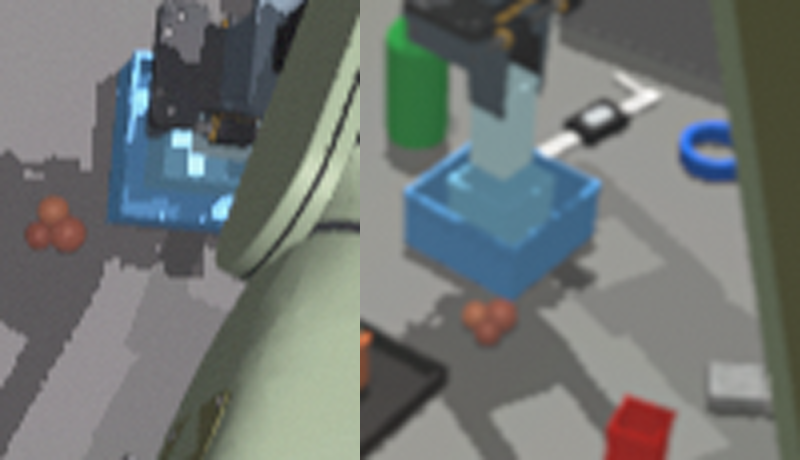

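The small tub hangs centred over the mouth of the medium one (side crop (503,170)). I'll lower it gently.

{"name": "carry_out", "arguments": {"commands": [[0,0,0,0,0,15,-0.4],[0,0,0,0,0,30,-0.4],[0,0,0,0,0,45,-0.4],[0,0,0,0,0,60,-0.4],[0,0,0,0,0,70,-0.4],[0,0,0,0,0,75,-0.4],[0,0,0,0,0,76,-0.4],[0,0,0,0,0,76,-0.4]]}}

```text
time_s: 54.75
ee_pos: [602.7, -296.5, 73.7]
ee_rot: [-180.0, 0.1, -7.0]
force: [-0.6, -0.0, 0.2]
gripper_width: 38.1
gripper_force: 25.0
```

```bash
python3 - <<'E'
from h import *
s=state();print(s['ee_pos'].round(1),s['gripper_width'],s['force'])
E
```

```text
[ 602.7 -296.5   73.7] 38.140514788072345 [-0.58929047 -0.02784217  0.24162184]
```

{"name": "carry_out", "arguments": {"commands": [[0,0,0,0,0,1,-0.4],[0,0,0,0,0,1,-0.4],[0,0,0,0,0,1,0.2],[0,0,0,0,0,1,0.2],[0,0,0,0,0,1,0.2],[0,0,0,0,0,1,0.2],[0,0,0,0,0,1,0.2],[0,0,0,0,0,-30,0.2],[0,0,0,0,0,-80,0.2],[0,0,0,-40,20,-120,1],[0,0,0,-80,50,-140,1],[0,0,0,-120,80,-140,1],[0,0,0,-160,110,-140,1],[0,0,0,-200,140,-140,1],[0,0,0,-240,170,-140,1],[0,0,0,-270,190,-140,1],[0,0,0,-270,190,-140,1],[0,0,0,-270,190,-140,1]]}}

```text
time_s: 56.55
ee_pos: [310.8, -452.4, 213.9]
ee_rot: [-180.0, 0.1, -7.2]
force: [-0.2, 0.3, -0.0]
gripper_width: 91.4
gripper_force: 0.0
```

```bash
python3 - <<'E'
from h import *
s=state();print(s['ee_pos'].round(1),s['gripper_width'],s['force'])
a=up(grab_frame("top")[110:230,130:400,::-1],2.9)[:300,:780]; b=up(grab_frame("side")[75:255,130:360,::-1],1.65)
b=cv2.copyMakeBorder(b,0,0,0,780-b.shape[1],cv2.BORDER_CONSTANT)
cv2.imwrite("pics/fin.png",np.vstack([a,b[:298]]))
E
```

```text
[ 310.8 -452.4  213.9] 91.35342743286922 [-0.15526818  0.31861885 -0.00800646]
```

View pics/fin.png

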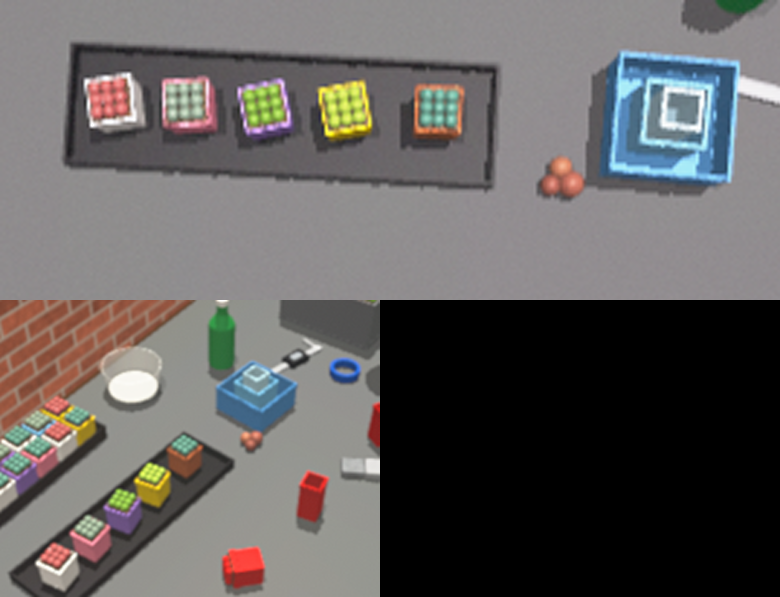

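All four plants stand upright in the tray beside the terracotta one. The three blue tubs are nested at top crop (683,110), so I'm handing the job in.

```bash
python3 -c "
from workcell import workorder
print(workorder.job_done())"
```

```text
the job is handed in; nothing more can be done
None
```

The job is handed in at about 57 s: the white, pink, violet and yellow pots stand upright in the tray, the three blue pots are nested in size order, and the terracotta plant is still standing. The hand-in returned no verdict.

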